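# Make up the nozzle-service kit and the bed-care kit

## Robot

A 6-joint arm with a two-finger parallel gripper is mounted at the origin on a cart in front of the work surface, level with it; the furniture and walls round the work are solid. World frame = base frame: x ahead of the robot, y to its left, z up, the work surface at z = 0. Lengths are in m, angles in rad, forces in N, time in s.
With the tool pointing down it reaches from about 0.35 to 0.85 m from the base axis. Payload 8.1 kg.
Tool frame: the origin (TCP) lies at the very end of the fingers, on their centre line; the grasp point (between the pads) lies 19 mm behind it; z points along the fingers, y is the line along which they close (so a half turn about z gives the same grasp; the last joint's range is limited). The gripper opens to 93 mm and grips with 3 to 60 N. Pads are 15 mm wide; open, the fingers measure 128 mm over their backs; the gripper's body (75 mm by 188 mm) begins 65 mm behind the grasp point.
Start: joints at [-1.197, 0.13, 1.488, -0, 1.523, -0.085], TCP at [0.266, -0.538, 0.219] pointing down, gripper open.
Joint ranges: [-2.96, 2.96], [-0.89, 2.26], [0.02, 2.5], [-1.34, 4.48], [0, 2.73], [-2.66, 2.66]. Speed limits (rad/s): [2.39, 2.39, 2.79, 3.14, 3.14, 3.14].

## Interface

Orientations are given as a rotation vector (axis times angle).
In Python, from plant import robot gives the robot as it stands.
- The arm moves only by the tool play_rows, never from a script. Its argument "deltas" is one flat list of numbers, 5 for each row, row after row: the shift along the tool's x, y, z in mm, then the turn about the tool's z in degrees, then the finger opening in mm, from 0 to 93. A call has 1 to 10 rows; each row shifts and turns the commanded pose from where the row before left it, along the tool's axes as they then stand; what a row does not reach is not made up. A row lasts 1/12 s, in which the tool goes at most 41.7 mm and 7.16 degrees, less where a joint would pass 70% of its speed; a pose out of reach is approached as far as the arm can. A call with a gripper value outside its range is refused whole. The fingers move at their own pace and stop on an object; "newtons" is the grip in N (left out, the last holds). Time passes only in rows, so rows that do not move let the fingers close. It gives the time, the measured TCP pose, the force, the opening and the grip force at its end, in the units of the state.
- robot.read_state(): the state, without advancing time (a new reading comes with each control period).
- robot.read_camera(name): name is "scene" or "side" or "wrist"; returns a dict with "pixels" (480x640x3 uint8, blue, green, red), "mtx" (3x3 intrinsics, pixels), "D" ([k1, k2, p1, p2, k3] as OpenCV has them; the pictures are not rectified), "eye" and "rotation" of the camera in the world. Camera axes: x right, y up, looking along -z (the intrinsics and any distortion apply to the point x, -y, -z); pixel columns grow to the right and rows downward; lengths in m; the calibration is good to about 2 mm. A picture is of the moment at which its call begins. There is no depth.
- robot.close_job(): hands the job in; it is judged then, once.
The state is a dict: "t": time; "q": joint angles; "dq": joint speeds; "joint_torque": joint torques, N m; "tool_pos": TCP position; "orientation": TCP orientation; "force": force on the tool from outside, world axes, zero at the start; "wrist_torque": the same for the moment, N m; "opening": finger opening in m; "gripper_force": force on a finger pad.
Only numpy, scipy, OpenCV 4.12 (cv2) and the standard library are available. Lean on these libraries where they do the work, as an engineer would, in place of code of your own. Each camera call takes 0.05 s, during which the arm holds its last target. There are 200 camera calls.

## Task

Make up the two kits for the printers on their grey printed trays. The larger tray is the nozzle-service kit: lay the nozzle box flat between its four corner stops, the brass brush lengthwise in the long nest, and stand the oil bottle in the cup; the smaller tray is the bed-care kit: lay the sanding block flat between its corner stops and stand the glue stick in the cup. Leave the hex driver and the marker lying where they are.

Things in the scene. Friction and masses are not known exactly. Their poses are not given: they have to be found in the camera images.
- service_tray: Larger grey tray, black nest floors, fixed, 184 (x) x 152 (y) mm, plate 4 mm thick; origin: centre of underside. Nests (mm): nozzle box at (-36,-31), 91 (x) x 68 (y) in 4 corner stops, sides open midway; brush at (0,49), 160 (x) x 29 (y), a U stop at each end covering the last 16; stops 10 high above plate, 4 thick. Cup at (53,-31): inside dia. 50, wall 4, rim 24 above plate, plate as floor.
- bed_tray: Smaller, narrow grey tray, fixed, 180 (x) x 84 (y) mm, plate 4 mm thick; origin: centre of underside. Nests (mm): sanding block at (-36,0), 84 (x) x 61 (y) between 4 corner stops 10 high above plate, 4 thick, sides open in the middle. Cup at (48,0): inside dia. 48, wall 4, rim 24 above plate, no floor but the plate.
- nozzle_box: Flat black part box with brass nozzles in it, 52 mm (its x) by 75 mm (its y) by 12 mm high, 45 g; origin at the centre of its underside, z up. Grasp across the 52 mm. In its nest its y lies along the tray's x, either way round.
- sanding_block: Dark grey sanding sponge block, 45 mm (its x) by 68 mm (its y) by 24 mm high, 35 g; origin at the centre of its underside, z up. Grasp across the 45 mm. In its nest its y lies along the tray's x, either way round.
- oil_bottle: Small white dropper bottle with a pointed red cap, standing upright, body about 33 mm across, 94 mm high with the cap, 50 g (may vary); origin at the centre of its underside, z up. Grasp the body 45 to 50 mm above its underside.
- glue_stick: Glue stick standing upright, a round plastic stick 28 mm across and 92 mm high, 40 g (may vary); origin at the centre of its underside, z up. Grasp the barrel 45 to 50 mm above its underside.
- brass_brush: Slender flat blue brush, brass bristles on its underside (the round blue deburring tool with a steel tip at the table's front edge is another thing); 145 mm along y, 13 wide (x), handle 12 high, 30 g; origin under mid-length, z up. Grasp it across the width on the bare handle, y -50 to -25 mm. In its nest its y lies along the tray's x, either way round.
- hex_driver: Bystander, to be left alone: hex driver with a round handle, 166 mm long along its y, handle 24 mm thick at its +y end, lying on the table; origin below the middle of its length, z up.
- marker: Bystander, to be left alone: marker pen, 135 mm long along its y, 17 mm thick, lying on the table; origin below the middle of its length, z up.
Mind the look-alikes: they are no part of the job. Leave any green, orange or purple look-alike of the oil_bottle alone.

How it is judged:
By the outcome, as a careful person would: the job done as asked, in the order asked, and still so for the second after the job is handed in, with the robot touching nothing.
It also fails if it takes over 125 s, if anything falls off the work surface, if the arm or the gripper's body presses on something with over 40 N, if the wrist force passes 120 N, or if a joint passes its speed limit or range.

## Working session

There is one attempt and no reset: what is moved stays moved. The work goes in short steps, Python scripts to look and compute and a tool call to move; the robot and the scene stay as the last step left them, time stands still between calls to the robot, and variables do not carry over. Pictures are saved under pics/ and viewed, at most 14 in all, crops included, and the job is handed in when it is done.

Besides the shell and the picture viewer there is one more tool, called after "Request:" as name(argument=value, ...) on one line, values as JSON. play_rows: Moves the arm, as the interface text tells. Its arguments: {"type":"object","properties":{"deltas":{"type":"array"},"newtons":{"type":"number"}},"required":["deltas"]}

```bash
mkdir -p pics; ls; cat > h.py <<'E'
import numpy as np,cv2
from plant import robot
from scipy.spatial.transform import Rotation as R
def cam(n,f=None):
    c=robot.read_camera(n)
    np.savez('pics/'+(f or n)+'.npz',**{k:np.array(v) for k,v in c.items()})
    cv2.imwrite('pics/'+(f or n)+'.png',np.array(c['pixels'])); return c
def load(f): return np.load('pics/'+f+'.npz')
def rotm(c):
    r=np.array(c['rotation']); return r if r.shape==(3,3) else R.from_rotvec(r).as_matrix()
def ray(c,uv,z):
    p=cv2.undistortPoints(np.array(uv,float).reshape(-1,1,2),c['mtx'],c['D']).reshape(-1,2)
    d=np.c_[p[:,0],-p[:,1],-np.ones(len(p))]@rotm(c).T; e=np.array(c['eye'])
    return (e+d*((z-e[2])/d[:,2])[:,None])[:,:2]
def proj(c,P):
    q=(np.atleast_2d(P)-np.array(c['eye']))@rotm(c); q=q*[1,-1,-1]
    return cv2.projectPoints(q,np.zeros(3),np.zeros(3),c['mtx'],c['D'])[0].reshape(-1,2)
E
python3 - <<'E'
from h import *
for n in('scene','side','wrist'):
    c=cam(n); print(n,c['eye'],np.round(c['rotation'],3).tolist(),np.round(c['mtx'],1).tolist())
print(robot.read_state())
E
```

```text
pics
scene [0.05414078 0.49110644 0.77450688] [0.327, -0.877, -2.291] [[456.2, 0.0, 316.4], [0.0, 456.2, 245.0], [0.0, 0.0, 1.0]]
side [0.12181819 0.86444999 0.7311378 ] [0.245, -1.277, -2.473] [[578.0, 0.0, 313.6], [0.0, 578.0, 238.5], [0.0, 0.0, 1.0]]
wrist [ 0.32399477 -0.5079844   0.38393783] [-0.213, 0.135, -1.107] [[361.9, 0.0, 322.6], [0.0, 361.9, 237.2], [0.0, 0.0, 1.0]]
{'t': 0.15, 'q': array([-1.19741807e+00,  1.30984564e-01,  1.48900967e+00,  6.86678399e-06,
        1.52302101e+00, -8.54170089e-02]), 'dq': array([-4.80654327e-04, -7.52208753e-04, -1.59716311e-03,  5.67870127e-04,
       -5.13541255e-05, -2.14347038e-03]), 'joint_torque': array([ 7.90478134e-04, -5.60476470e+01, -4.92334092e+01,  7.68073462e-02,
        3.06181528e-02, -1.16388237e-04]), 'tool_pos': array([ 0.26557408, -0.53753681,  0.21784098]), 'orientation': array([-3.05792221e+00, -7.14048956e-01,  3.09827975e-04]), 'force': array([-0.27692915,  0.24983588,  0.07541781]), 'wrist_torque': array([-0.01878057, -0.00510203,  0.06340634]), 'gripper_force': 0.0, 'opening': 0.09303576069117865}
```

View pics/scene.png

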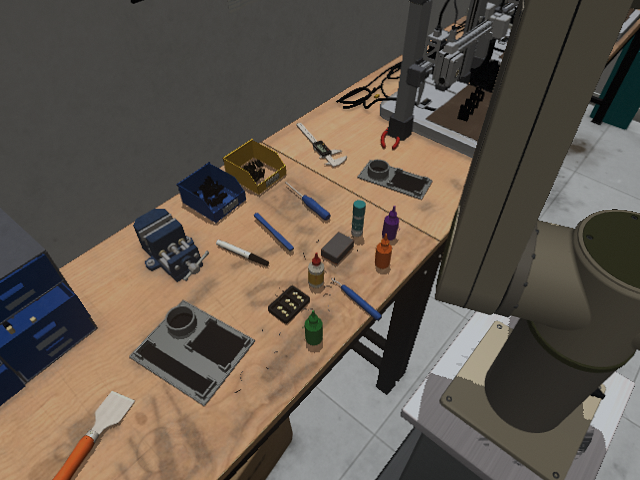

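View pics/side.png

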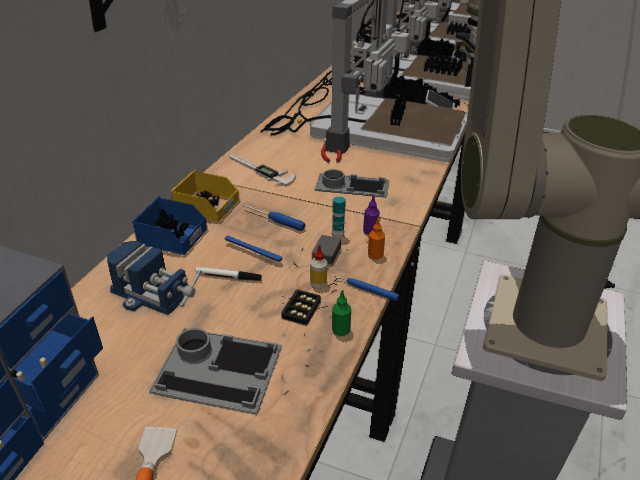

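Scene picture: service tray around (193,350) with its cup at (181,318), and bed tray around (396,180) with its cup at (377,168). The nozzle box is at (289,303), the sanding block at (338,247), the red-capped bottle at (316,268) and the glue stick at (358,217).

- **Brush candidates:** slender flat blue at (273,231), or round blue with a steel tip at (362,301) on the front edge. The first fits.
- **Bottle candidates:** (316,268) red cap, against the green (314,328), orange (383,253) and purple (391,222) ones. The red-capped one fits.

I'll confirm both in enlarged crops.

```bash
python3 - <<'E'
from h import *
s=load('scene')['pixels']
def crop(x,y,w,h,k,f):
    cv2.imwrite('pics/'+f,cv2.resize(s[y:y+h,x:x+w],None,fx=k,fy=k,interpolation=cv2.INTER_CUBIC))
crop(240,190,160,130,4.6,'c1.png'); 
a=cv2.resize(s[295:410,125:260],None,fx=4,fy=4,interpolation=2); b=cv2.resize(s[150:205,350:440],None,fx=4,fy=4,interpolation=2)
o=np.zeros((460,540,3),np.uint8);cv2.imwrite('pics/c2.png',a)
b=cv2.resize(s[150:205,350:440],None,fx=8,fy=8,interpolation=2);cv2.imwrite('pics/c3.png',b)
E
```

```text
(no output)
```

View pics/c1.png

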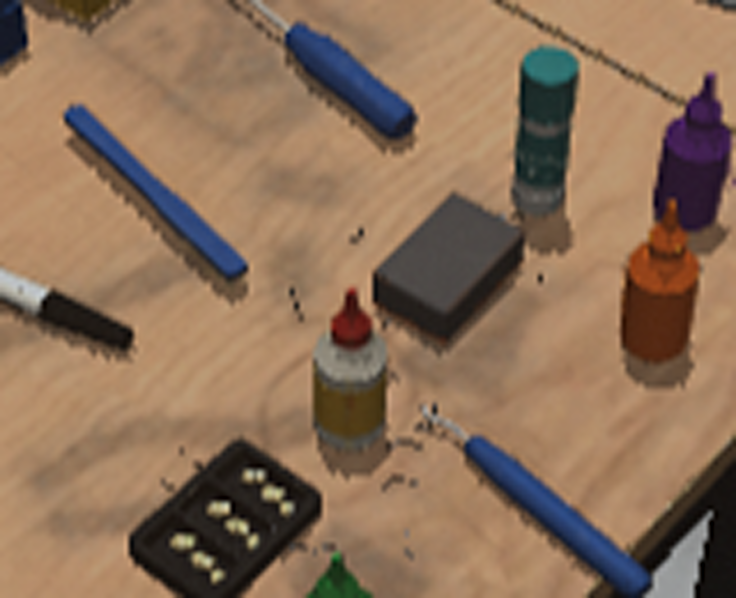

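View pics/c2.png

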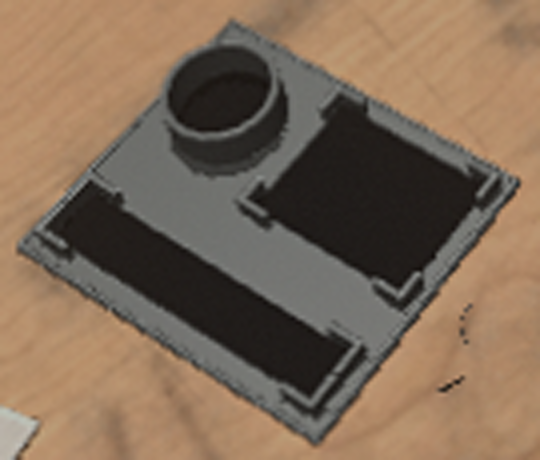

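View pics/c3.png

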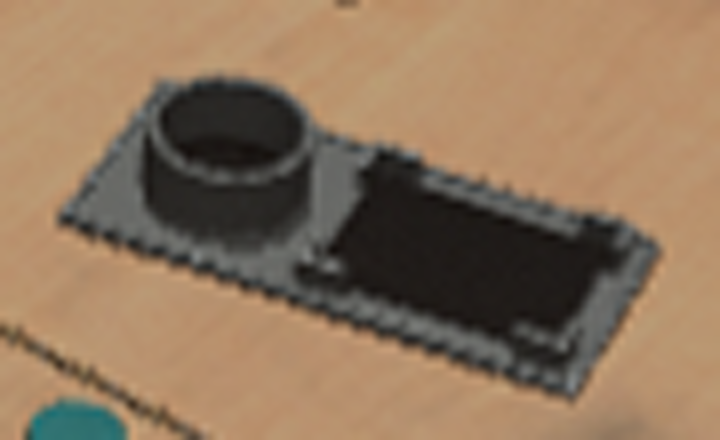

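Crops: the bottle at c1 (350,370) is white with an amber label and a red pointed cap, so it is the oil bottle. The stick at c1 (155,190) is slender and flat, so it is the brush; the tool at (550,510) is round with a steel tip. c2 and c3 show the tray corners clearly.

```bash
python3 - <<'E'
from h import *
c=load('scene')
def C(p,k,o): return np.array(p)/k+o
def show(n,p,k,o,z):
    w=ray(c,C(p,k,o),z)*1000; print(n,w.round(0).tolist(),'mean',w.mean(0).round(1), 'edges',[(round(float(np.hypot(*(w[i]-w[i-1]))),0),round(float(np.degrees(np.arctan2(*(w[i]-w[i-1])[::-1]))),1)) for i in range(len(w))])
show('serv',[(232,22),(520,182),(318,442),(20,248)],4,(125,295),.004)
show('servcup',[(222,93)],4,(125,295),.028)
show('bed',[(162,82),(660,250),(575,400),(62,218)],8,(350,150),.004)
show('bedcup',[(231,130)],8,(350,150),.028)
o=(240,190);k=4.6
show('box',[(240,440),(322,492),(205,598),(130,540)],k,o,.012)
show('sand',[(455,193),(524,238),(445,315),(375,270)],k,o,.024)
show('brush',[(73,113),(240,270)],k,o,.012)
show('bottletip',[(350,290)],k,o,.094)
show('bottlebase',[(349,436)],k,o,0)
show('glue',[(549,65)],k,o,.092)
show('hex',[(300,35),(405,125)],k,o,.012)
show('greenbase',[(314,341)],1,(0,0),0);show('orange',[(658,350)],k,o,0);show('purple',[(690,218)],k,o,0)
show('marker',[(218,243),(268,262)],1,(0,0),.008)
show('deburr',[(425,410),(640,580)],k,o,.01)
print(R.from_rotvec(robot.read_state()['orientation']).as_matrix().round(3))
E
```

```text
serv [[613.0, 265.0], [435.0, 232.0], [408.0, 379.0], [585.0, 411.0]] mean [510.3 321.6] edges [(149.0, -79.3), (181.0, -169.6), (149.0, 100.2), (180.0, 10.3)]
servcup [[566.0, 301.0]] mean [566. 301.] edges [(0.0, 0.0)]
bed [[600.0, -361.0], [425.0, -396.0], [408.0, -317.0], [582.0, -281.0]] mean [ 503.6 -338.6] edges [(82.0, -77.1), (178.0, -168.4), (82.0, 102.6), (178.0, 11.5)]
bedcup [[551.0, -328.0]] mean [ 550.9 -328.5] edges [(0.0, 0.0)]
box [[466.0, 94.0], [419.0, 91.0], [420.0, 165.0], [465.0, 165.0]] mean [442.4 128.8] edges [(71.0, -89.3), (47.0, -176.5), (74.0, 89.2), (45.0, 0.0)]
sand [[483.0, -80.0], [439.0, -79.0], [437.0, -16.0], [480.0, -16.0]] mean [459.5 -47.6] edges [(64.0, -87.2), (44.0, 178.2), (63.0, 91.9), (43.0, 0.3)]
brush [[675.0, -3.0], [536.0, 19.0]] mean [605.6   7.9] edges [(141.0, -9.2), (141.0, 170.8)]
bottletip [[441.0, 47.0]] mean [440.6  47.3] edges [(0.0, 0.0)]
bottlebase [[436.0, 53.0]] mean [436.   53.2] edges [(0.0, 0.0)]
glue [[463.0, -123.0]] mean [ 463.2 -122.7] edges [(0.0, 0.0)]
hex [[627.0, -125.0], [540.0, -110.0]] mean [ 583.1 -117.6] edges [(88.0, -10.2), (88.0, 169.8)]
greenbase [[350.0, 157.0]] mean [350.4 157. ] edges [(0.0, 0.0)]
orange [[359.0, -82.0]] mean [358.5 -81.9] edges [(0.0, 0.0)]
purple [[396.0, -163.0]] mean [ 396.3 -162.6] edges [(0.0, 0.0)]
marker [[677.0, 115.0], [552.0, 80.0]] mean [614.3  97.1] edges [(130.0, 15.6), (130.0, -164.4)]
deburr [[415.0, 25.0], [286.0, 35.0]] mean [350.3  29.8] edges [(129.0, -4.5), (129.0, 175.5)]
[[ 0.897  0.443 -0.001]
 [ 0.443 -0.897  0.001]
 [ 0.    -0.001 -1.   ]]
```

```bash
cat > plan.py <<'E'
import sys
from h import *
# usage: plan.py x y z yaw open [mm/row] [deg/row]   (mm, deg; yaw = angle of tool x in world)
def yawof(s):
    m=R.from_rotvec(s['orientation']).as_matrix(); return np.degrees(np.arctan2(m[1,0],m[0,0])),m
def plan(g,yaw,op,mm=35,dg=6):
    s=robot.read_state(); y,m=yawof(s); p=np.array(s['tool_pos'])*1000; g=np.array(g,float)
    n=int(max(1,np.ceil(np.linalg.norm(g-p)/mm),np.ceil(abs(yaw-y)/dg)))
    p0=p.copy(); y0=y; out=[]
    for i in range(1,n+1):
        w=p0+(g-p0)*i/n-p; t=np.radians(y)
        d=[w[0]*np.cos(t)+w[1]*np.sin(t), w[0]*np.sin(t)-w[1]*np.cos(t), -w[2]]
        d=np.round(np.array(d)); a=np.round(y-(y0+(yaw-y0)*i/n))
        p=p+[d[0]*np.cos(t)+d[1]*np.sin(t), d[0]*np.sin(t)-d[1]*np.cos(t), -d[2]]; y-=a
        out.append([int(v) for v in d]+[int(a),op])
    print('n',n,'end',p.round(1),round(y,1))
    for i in range(0,n,10): print(str(sum(out[i:i+10],[])).replace(' ',''))
if __name__=='__main__':
    a=[float(v) for v in sys.argv[1:]]; plan(a[:3],a[3],int(a[4]),*a[5:])
E
python3 plan.py 442 108 200 90 80
python3 - <<'E'
from h import *
c=load('scene'); print(ray(c,[(314,311)],.094),ray(c,[(671/4.6+240,203/4.6+190)],.094), ray(c,[(170,225),(195,262),(150,260),(140,215)],.08))
E
```

```text
n 20 end [442.2 108.5 199.8] 90.3
[22,-25,1,-3,80,24,-24,1,-3,80,24,-22,1,-4,80,27,-21,1,-3,80,27,-20,0,-3,80,28,-18,1,-3,80,29,-16,1,-3,80,30,-15,1,-3,80,31,-13,1,-4,80,31,-11,1,-3,80]
[33,-10,1,-3,80,32,-8,1,-3,80,33,-6,1,-3,80,33,-4,0,-4,80,34,-2,1,-3,80,33,0,1,-3,80,33,1,1,-3,80,34,4,1,-3,80,33,5,1,-4,80,33,7,1,-3,80]
[[0.35411787 0.15220628]] [[ 0.36639272 -0.0852312 ]] [[0.73562779 0.18325483]
 [0.61411236 0.21345163]
 [0.68612554 0.26939065]
 [0.81040338 0.20778806]]
```

Request:
play_rows(deltas=[22,-25,1,-3,80,24,-24,1,-3,80,24,-22,1,-4,80,27,-21,1,-3,80,27,-20,0,-3,80,28,-18,1,-3,80,29,-16,1,-3,80,30,-15,1,-3,80,31,-13,1,-4,80,31,-11,1,-3,80])

```text
t: 0.98
tool_pos: [0.3539, -0.2141, 0.2094]
orientation: [-2.741, -1.534, -0.0]
force: [1.4, -0.0, 0.2]
opening: 0.0801
gripper_force: 0.0
```

Request:
play_rows(deltas=[33,-10,1,-3,80,32,-8,1,-3,80,33,-6,1,-3,80,33,-4,0,-4,80,34,-2,1,-3,80,33,0,1,-3,80,33,1,1,-3,80,34,4,1,-3,80,33,5,1,-4,80,33,7,1,-3,80])

```text
t: 1.82
tool_pos: [0.4424, 0.1098, 0.2005]
orientation: [2.211, 2.231, 0.0]
force: [-0.5, -0.2, 0.8]
opening: 0.0799
gripper_force: 0.0
```

```bash
python3 - <<'E'
from h import *
cam('wrist','w1'); s=robot.read_state(); print(s['t'],s['tool_pos'],s['orientation'])
E
```

```text
1.8667 [0.44291749 0.11466846 0.20020534] [-2.20421573 -2.23553486 -0.0042221 ]
```

View pics/w1.png

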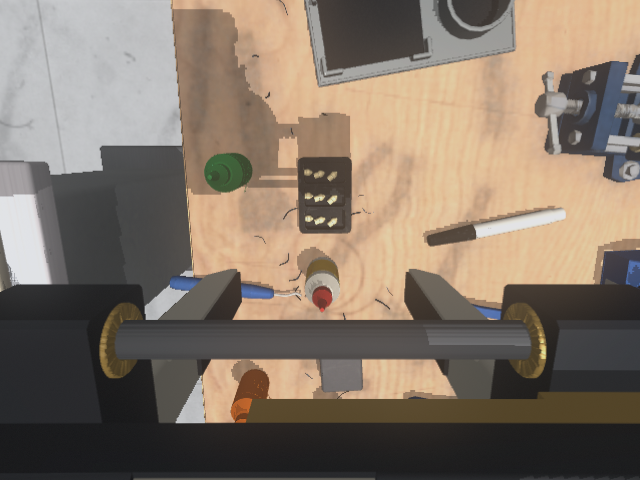

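Wrist picture: the nozzle box corners are (299,157), (351,157), (351,233) and (299,233), nearly square to the tool. The green bottle is at (228,172) with its tip at about (212,176). The red-capped bottle is at (322,285) and the marker at (495,225).

```bash
python3 - <<'E'
from h import *
c=load('w1')
w=ray(c,[(299,157),(351,157),(351,233),(299,233)],.012)*1000; print(w.round(1),w.mean(0))
print(ray(c,[(212,176)],.094),ray(c,[(321,310)],.094),c['eye'])
c=cam('wrist','w2'); s=robot.read_state(); print(s['tool_pos'],s['orientation'])
print(cv2.phaseCorrelate(*[np.float32(cv2.cvtColor(np.array(i['pixels'])[:260],6)) for i in (load('w1'),c)]))
E
python3 plan.py 443 114 60 90 80; python3 plan.py 443 114 4 90 80 
```

```text
[[419.1 168.3]
 [468.8 168.7]
 [470.8  94. ]
 [418.5  93.6]] [444.30892234 131.14974688]
[[0.3594158  0.15567928]] [[0.44131583 0.04835794]] [0.44154107 0.17595597 0.36669346]
[0.44232896 0.11202383 0.20011555] [-2.20743497e+00 -2.23317121e+00 -7.43651867e-04]
((-0.8293400326926985, 6.472942353097437), 0.6231573485445093)
n 5 end [443.3 114.   60.1] 89.7
[0,0,28,0,80,1,0,28,0,80,0,0,28,0,80,1,1,28,1,80,0,0,28,0,80]
n 6 end [443.3 114.    4.1] 89.7
[0,0,33,0,80,1,0,32,0,80,0,0,33,0,80,0,0,33,0,80,1,1,32,1,80,0,0,33,0,80]
```

Request:
play_rows(deltas=[-1,2,33,0,80,0,0,33,0,80,0,0,33,0,80,0,0,33,0,80,0,0,33,0,80,0,0,20,0,80,0,0,12,0,80,0,0,0,0,80], newtons=20)

```text
t: 2.58
tool_pos: [0.4428, 0.1062, 0.0017]
orientation: [-2.216, -2.225, 0.004]
force: [0.4, -0.0, 1.0]
opening: 0.0799
gripper_force: 0.0
```

Request:
play_rows(deltas=[0,0,0,0,30,0,0,0,0,30,0,0,0,0,30,0,0,0,0,30,0,0,0,0,30,0,0,0,0,30])

```text
t: 3.08
tool_pos: [0.4445, 0.107, 0.0039]
orientation: [2.216, 2.227, 0.0]
force: [0.8, -1.6, 0.4]
opening: 0.0518
gripper_force: 20.0
```

Gripped about 23 mm off centre, as kept for clearance from the green bottle. I'll set the box down in free space and regrip it centred.

Request:
play_rows(deltas=[0,0,-30,0,30,8,14,0,0,30,8,14,0,0,30,8,14,0,0,30,8,14,0,0,30,0,0,0,0,30,0,0,15,0,30,0,0,10,0,30,0,0,5,0,30,0,0,0,0,30])

```text
t: 3.92
tool_pos: [0.4988, 0.1389, 0.0026]
orientation: [-2.215, -2.226, 0.003]
force: [-0.2, -0.6, -0.3]
opening: 0.0517
gripper_force: 20.0
```

Request:
play_rows(deltas=[0,0,0,0,66,0,0,0,0,66,0,0,0,0,66,12,0,0,0,66,11,0,0,0,66,0,0,0,0,66,0,0,0,0,30,0,0,0,0,30,0,0,0,0,30,0,0,0,0,30])

```text
t: 4.75
tool_pos: [0.5, 0.1622, 0.0036]
orientation: [-2.216, -2.227, 0.0]
force: [-0.4, 0.5, 0.2]
opening: 0.0516
gripper_force: 20.0
```

```bash
python3 plan.py 480 285 60 10 30 30; python3 -c "
from h import *
s=robot.read_state();print(s['tool_pos'],s['opening'],s['gripper_force'],s['force'])
c=cam('wrist','w3')"
```

```text
n 14 end [479.5 285.3  59.6] 10.3
[9,-1,-4,6,30,8,-3,-4,5,30,9,-3,-4,6,30,8,-4,-4,6,30,7,-4,-4,6,30,7,-6,-4,5,30,7,-6,-4,6,30,6,-7,-4,6,30,5,-7,-4,6,30,4,-8,-4,5,30]
[4,-8,-4,6,30,3,-8,-4,6,30,1,-9,-4,6,30,1,-9,-4,5,30]
[0.50003511 0.16221877 0.00359932] 0.05163349187128086 19.99069780111313 [-0.40338171  0.46802147  0.21770887]
```

View pics/w3.png

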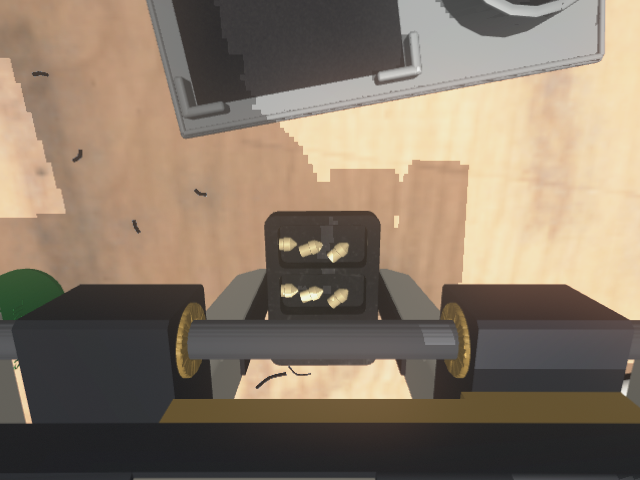

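Wrist picture: the box is held between the fingers, its far edge at row 212 and near edge at row 363. The tray's near corners are at (185,137) and (603,60), and a stop leg ends at (378,78).

```bash
python3 - <<'E'
from h import *
c=load('w3')
print(ray(c,[(323,212),(323,363)],.012)*1000)
w=ray(c,[(185,137),(603,60)],.004)*1000; d=w[1]-w[0]; a=np.arctan2(d[1],d[0]); print(w,np.hypot(*d),np.degrees(a))
Rm=np.array([[np.cos(a),-np.sin(a)],[np.sin(a),np.cos(a)]])
ctr=w.mean(0)+Rm@[0,76]; print('ctr',ctr)
for n,p in dict(box=(-36,-31),brush=(0,49),cup=(53,-31)).items(): print(n,ctr+Rm@p)
print((Rm.T@(ray(c,[(225,103),(378,78),(415,70)],.014)*1000-ctr).T).T)
E
```

```text
[[499.77526472 201.31160182]
 [500.11566334 126.41523435]]
[[438.74132857 233.16338024]
 [616.99393764 264.9610145 ]] 181.06651315020278 10.1143331056958
ctr [514.52104481 323.88110261]
box [484.52451387 287.04079681]
brush [505.91600763 372.1196073 ]
cup [572.14138974 302.67035415]
[[-67.51820425 -66.80399895]
 [ -5.04721443 -68.09980066]
 [  9.84219824 -67.70626581]]
```

Request:
play_rows(deltas=[9,-1,-4,6,30,8,-3,-4,5,30,9,-3,-4,6,30,8,-4,-4,6,30,7,-4,-4,6,30,7,-6,-4,5,30,7,-6,-4,6,30,6,-7,-4,6,30,5,-7,-4,6,30,4,-8,-4,5,30])

```text
t: 5.63
tool_pos: [0.4853, 0.2504, 0.0437]
orientation: [3.013, 0.891, -0.0]
force: [0.2, 0.0, 0.3]
opening: 0.0516
gripper_force: 20.0
```

Request:
play_rows(deltas=[4,-8,-4,6,30,3,-8,-4,6,30,3,-9,-4,6,30,2,-9,-4,5,30,0,0,0,0,30,0,0,0,0,30])

```text
t: 6.13
tool_pos: [0.4825, 0.2864, 0.0597]
orientation: [3.128, 0.287, 0.001]
force: [-0.8, -0.0, -0.5]
opening: 0.0517
gripper_force: 20.0
```

```bash
cat > st.py <<'E'
from h import *
from plan import yawof
s=robot.read_state(); print(round(s['t'],2),(s['tool_pos']*1000).round(1),round(yawof(s)[0],1),s['opening'],s['gripper_force'],s['force'].round(1),s['q'].round(2))
E
python3 st.py; python3 -c "
from h import *
cam('wrist','w4')"
```

```text
6.13 [482.5 286.4  59.7] 10.5 0.051698182506766 19.991711676120758 [-0.8 -0.  -0.5] [ 0.44  0.16  1.76 -0.    1.23  1.83]
```

View pics/w4.png

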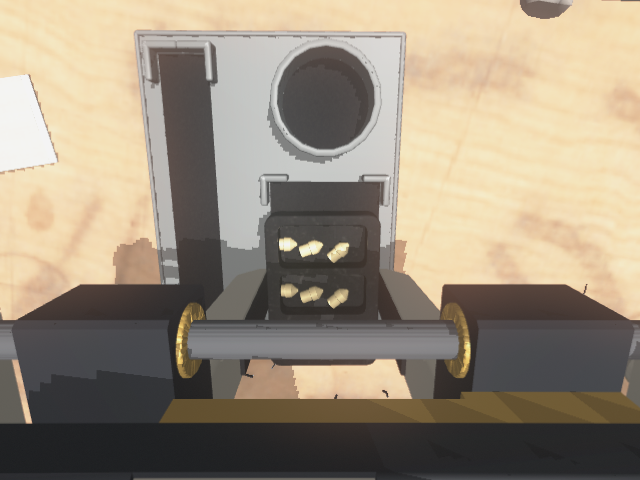

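Wrist picture: the nest's far stops span columns 261–389, with the box centred at column 322. The tray's +x corners are at (136,32) and (405,33), and the cup rim is centred at (325,97).

```bash
python3 - <<'E'
from h import *
c=load('w4')
w=ray(c,[(136,32),(405,33)],.004)*1000; d=w[0]-w[1]; a=np.arctan2(d[1],d[0])-np.pi/2; print(w,np.hypot(*d),np.degrees(a))
Rm=np.array([[np.cos(a),-np.sin(a)],[np.sin(a),np.cos(a)]])
ctr=w.mean(0)-Rm@[92,0]; print('ctr',ctr)
for n,p in dict(box=(-36,-31),brush=(0,49),cup=(53,-31)).items(): print(n,ctr+Rm@p)
print('cup seen',ray(c,[(325,97)],.028)*1000)
E
```

```text
[[589.45013183 412.03931149]
 [616.03994993 265.55942731]] 148.87368771827016 10.288606720932302
ctr [512.22434814 322.36756534]
box [482.34001104 285.4361912 ]
brush [503.47262641 370.57967344]
cup [569.90894206 301.33217556]
cup seen [[572.18966269 302.62501269]]
```

Request:
play_rows(deltas=[-1,0,20,0,30,0,0,16,0,30,0,0,10,0,30,0,0,5,0,30,0,0,1,0,30,0,0,0,0,30,0,0,0,0,64,0,0,0,0,64,0,0,0,0,64,0,0,-10,0,64])

```text
t: 7.02
tool_pos: [0.4801, 0.2855, 0.0162]
orientation: [3.128, 0.282, -0.005]
force: [0.5, 0.1, -0.2]
opening: 0.0642
gripper_force: 0.0
```

Request:
play_rows(deltas=[0,0,-30,0,64,0,0,-30,0,64,0,0,-30,0,64,0,0,-30,0,64,0,0,-20,0,64,0,0,0,0,64])

```text
t: 7.52
tool_pos: [0.4845, 0.2878, 0.1649]
orientation: [-3.125, -0.282, -0.015]
force: [1.6, -0.9, 0.8]
opening: 0.0638
gripper_force: 0.0
```

```bash
python3 st.py; python3 -c "
from h import *
cam('wrist','w5');cam('scene','s2')"; python3 plan.py 575 -30 200 80 40; python3 plan.py 575 -30 200 -10 40;
```

```text
7.52 [484.5 287.8 164.9] 10.3 0.0637598641610011 0.0 [ 1.6 -0.9  0.8] [0.44 0.05 1.67 0.   1.41 1.84]
n 12 end [574.9 -30.4 199.6] 80.3
[3,27,-3,-6,40,0,28,-4,-6,40,-3,27,-3,-5,40,-5,27,-3,-6,40,-8,26,-4,-6,40,-11,26,-3,-6,40,-13,24,-4,-6,40,-16,22,-3,-5,40,-18,21,-3,-6,40,-20,19,-4,-6,40]
[-21,17,-3,-6,40,-24,15,-3,-6,40]
n 10 end [574.9 -29.9 199.6] -9.7
[3,33,-4,2,40,5,32,-4,2,40,6,33,-4,2,40,7,32,-4,2,40,8,32,-4,2,40,9,32,-4,2,40,10,31,-4,2,40,11,31,-4,2,40,13,31,-4,2,40,13,30,-4,2,40]
```

View pics/w5.png

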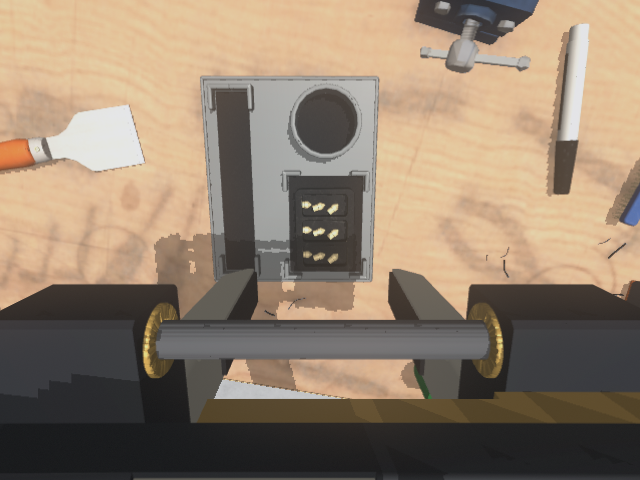

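The box lies flat in its nest, centred around (326,230). Now the brush: a close look before gripping.

```bash
python3 plan.py 515 22 130 -9 40 32
```

```text
n 9 end [515.4  22.1 129.6] -8.7
[-2,30,3,2,40,0,29,4,2,40,0,30,3,2,40,1,29,3,3,40,3,30,3,2,40,4,29,4,2,40,5,29,3,2,40,7,29,3,2,40,7,29,4,2,40]
```

Request:
play_rows(deltas=[-2,30,3,2,40,0,29,4,2,40,0,30,3,2,40,1,29,3,3,40,3,30,3,2,40,4,29,4,2,40,5,29,3,2,40,7,29,3,2,40,7,29,4,2,40,0,0,0,0,40])

```text
t: 8.45
tool_pos: [0.5132, 0.0173, 0.1252]
orientation: [3.13, -0.247, -0.006]
force: [0.7, 0.0, 0.1]
opening: 0.0401
gripper_force: 0.0
```

```bash
python3 st.py; python3 -c "
from h import *
c=cam('wrist','w6')
cv2.imwrite('pics/w6c.png',cv2.resize(np.array(c['pixels'])[0:340,160:560],None,fx=1.75,fy=1.75,interpolation=2))
"
```

```text
8.45 [513.2  17.3 125.2] -9.0 0.04006320357069239 0.0 [0.7 0.  0.1] [-0.06 -0.04  1.83 -0.    1.35  1.66]
```

View pics/w6c.png

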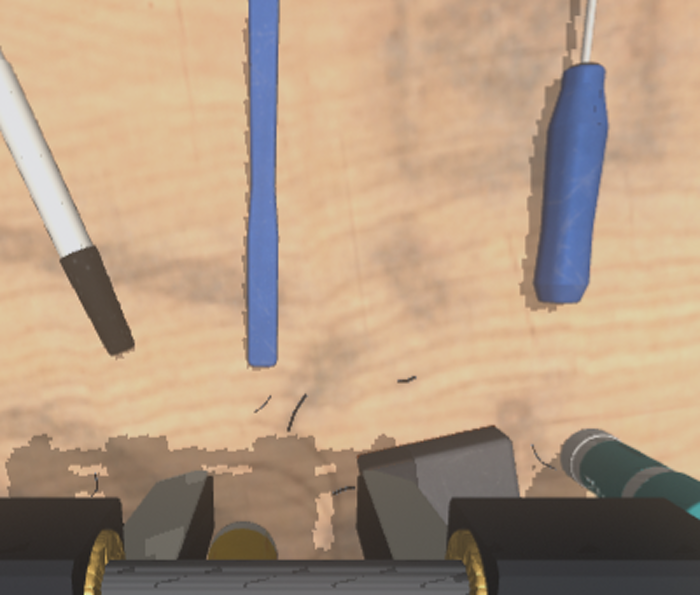

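Crop: the brush's near end is at (262,367), its waist at about (262,210), and it runs out of frame at the top. It isn't clear yet which end carries the bristles.

```bash
python3 - <<'E'
from h import *
a=load('scene')['pixels'][205:255,248:300]; b=load('side')['pixels'][228:268,218:290]; c=load('w6')['pixels'][0:220,285:340]
f=lambda i,k:cv2.resize(cv2.convertScaleAbs(i,alpha=1.5,beta=10),None,fx=k,fy=k,interpolation=2)
a,b,c=f(a,7),f(b,6),f(c,2.7)
o=np.zeros((600,780,3),np.uint8); o[:350,:364]=a; o[355:595,:432]=b; o[:c.shape[0],500:500+c.shape[1]]=c
cv2.imwrite('pics/m.png',o)
E
```

```text
(no output)
```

View pics/m.png

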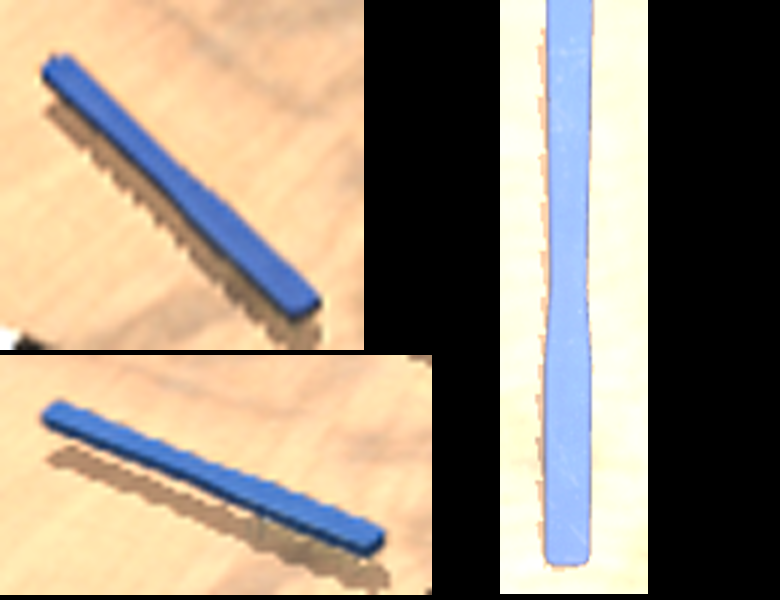

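Montage: in the side view the light bristles sit under the short wide near end (lower right), and the far, slender half is bare handle with air beneath. I'll grip the far half, about 110 mm from the near end.

```bash
python3 - <<'E'
from h import *
c=load('w6')
w=ray(c,[(309.7,209.7),(310.9,2)],.012)*1000; d=w[1]-w[0]; print(w,np.degrees(np.arctan2(d[1],d[0])))
u=d/np.hypot(*d); print('grip',w[0]+u*109.5,'centre',w[0]+72.5*u)
# two-view far end from scene/side at z .012
print(ray(load('scene'),[(248+55/7,205+68/7)],.012)*1000, ray(load('side'),[(218+50/6,228+55/6)],.012)*1000, ray(load('side'),[(218+375/6,228+(535-355)/6)],.012)*1000)
E
python3 plan.py 643 1 60 -9 40 32
```

```text
[[5.33103187e+02 2.49944050e+01]
 [6.74451273e+02 3.57565592e-01]] -9.887273722654466
grip [640.97683724   6.19212847] centre [604.52638012  12.54540912]
[[675.05991804  -3.02657431]] [[677.29313814  -3.45271944]] [[538.11837822  18.26193354]]
n 5 end [642.9   1.1  59.6] -8.9
[26,0,13,0,40,26,-1,13,0,40,27,0,13,0,40,26,-1,13,0,40,26,0,14,0,40]
```

```bash
python3 plan.py 641 4 60 -9 45 32
```

```text
n 5 end [641.4   4.3  59.6] -8.9
[26,-1,13,0,45,25,-1,13,0,45,26,-1,13,0,45,26,-1,13,0,45,26,-1,14,0,45]
```

Request:
play_rows(deltas=[26,-1,13,0,45,25,-1,13,0,45,26,-1,13,0,45,26,-1,13,0,45,26,-1,14,0,45,0,0,0,0,45,0,0,25,0,45,0,0,20,0,45,0,0,10,0,45,0,0,0,0,45], newtons=20)

```text
t: 9.33
tool_pos: [0.6393, 0.0083, 0.0029]
orientation: [-3.132, 0.237, 0.011]
force: [-0.2, -0.2, -0.6]
opening: 0.0451
gripper_force: 0.0
```

Request:
play_rows(deltas=[0,0,2,0,0,0,0,0,0,0,0,0,0,0,0,0,0,0,0,0,0,0,0,0,0,0,0,0,0,0,0,0,0,0,0])

```text
t: 9.92
tool_pos: [0.6431, 0.007, 0.0051]
orientation: [-3.132, 0.239, -0.001]
force: [-0.2, -0.6, -0.1]
opening: 0.0032
gripper_force: 0.0
```

```bash
python3 st.py
```

```text
9.92 [643.1   7.    5.1] -8.7 0.003161517836678757 0.0 [-0.2 -0.6 -0.1] [-0.07  0.43  1.54  0.    1.17  1.65]
```

```bash
python3 - <<'E'
from h import *
s=cam('scene','s3'); w=cam('wrist','w7'); d=cam('side','d3')
o=np.zeros((600,800,3),np.uint8)
o[:300,:400]=cv2.resize(np.array(w['pixels']),(400,300))
o[:300,400:]=cv2.resize(np.array(s['pixels'])[180:280,220:353],(400,300),interpolation=2)
o[300:,400:]=cv2.resize(np.array(d['pixels'])[190:290,200:333],(400,300),interpolation=2)
o[300:,:400]=cv2.resize(np.array(s['pixels'])[280:430,110:310],(400,300),interpolation=2)
cv2.imwrite('pics/m2.png',o)
E
python3 st.py
```

```text
10.07 [642.9   7.    4.7] -8.7 0.00028526320511904437 0.0 [-0.  -0.8 -0.2] [-0.07  0.43  1.54 -0.    1.17  1.65]
```

View pics/m2.png

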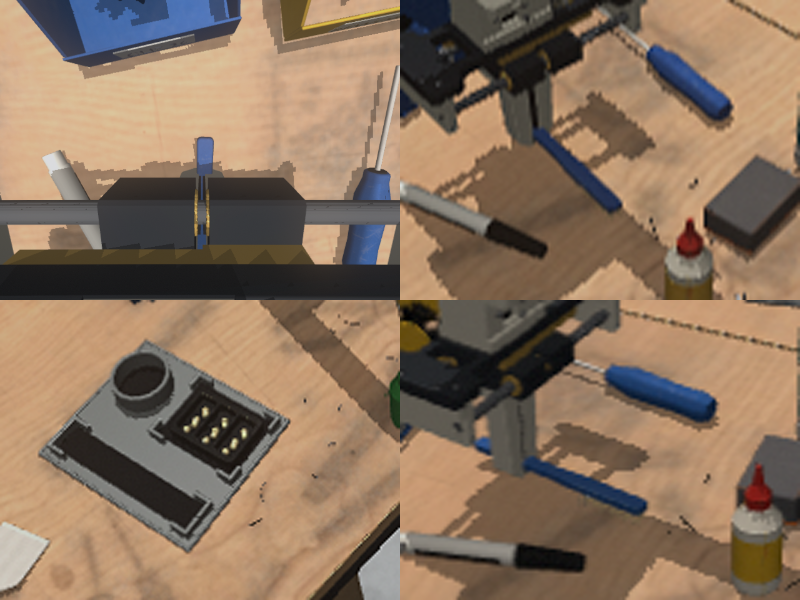

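The fingers closed to zero although the brush looks in line with them. I'll triangulate the brush's height.

```bash
python3 - <<'E'
from h import *
def tri(obs):
    A=np.zeros((3,3));b=np.zeros(3)
    for f,uv in obs:
        c=load(f);e=np.array(c['eye']);q=np.r_[ray(c,[uv],0.)[0],0]-e;q/=np.linalg.norm(q);M=np.eye(3)-np.outer(q,q);A+=M;b+=M@e
    return np.linalg.solve(A,b)*1000
sc=('scene',(248+300/7,205+308/7)); sd=('side',(218+372/6,228+187/6)); wr=('w6',(309.7,209.7))
print('near',tri([sc,sd]),tri([sc,wr]),tri([sd,wr]),tri([sc,sd,wr]))
print('after near',tri([('s3',(220+617/3,180+208/3)) if 0 else ('s3',(220+(617-400)/3.0,180+208/3.0)),('d3',(200+(645-400)/3.0,190+(507-300)/3.0))]))
print('before far',tri([('scene',(248+55/7,205+62/7)),('side',(218+50/6,228+52/6))]))
c=load('w7'); p=robot.read_state()['tool_pos']; print(p,proj(c,p),'far at z12',ray(c,[(328,221)],.012)*1000)
i=c['pixels'][200:440,230:430]
a=load('s3')['pixels'][205:255,240:300]
o=np.zeros((600,800,3),np.uint8); o[:600,:500]=cv2.resize(i,(500,600),interpolation=2); o[:250,500:]=cv2.resize(a,(300,250),interpolation=2)
b=load('d3')['pixels'][220:260,220:290]; o[300:471,500:]=cv2.resize(b,(300,171),interpolation=2)
cv2.imwrite('pics/m3.png',o)
E
```

```text
near [537.95632132  21.09722645  11.04069803] [534.01015443  24.77051623  17.15582184] [534.61105512  25.36311992  15.29394704] [534.65833365  24.99475878  15.76387024]
after near [534.64991962  19.88925882  11.49591789]
before far [678.40733321  -5.83125459  11.11380244]
[0.64285819 0.00703626 0.00473091] [[324.42550702 285.65429381]] far at z12 [[6.75879529e+02 4.04613212e-01]]
```

View pics/m3.png

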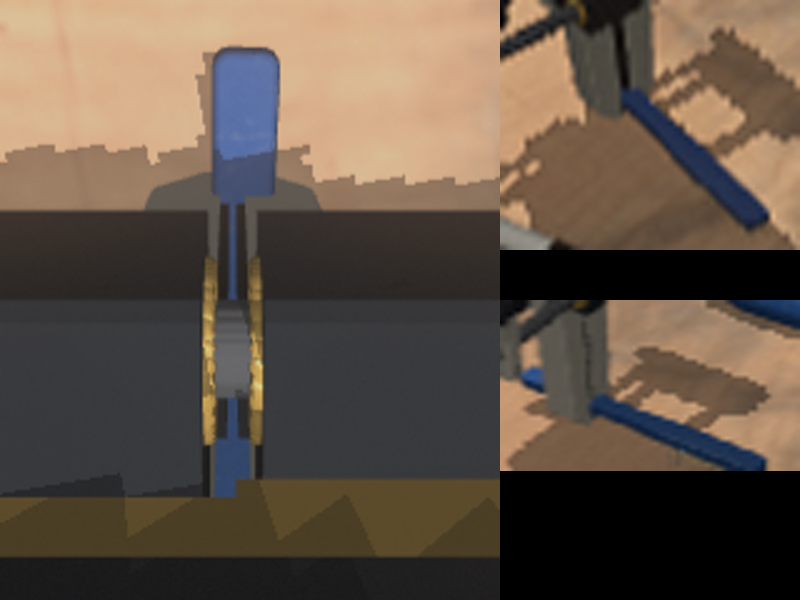

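The pads seem to start some millimetres above the fingertips, so they closed just above the handle, which sits in the recess between the tips. I'll open, go 4 mm lower and close again.

Request:
play_rows(deltas=[0,0,0,0,40,0,0,0,0,40,0,0,0,0,40,0,0,0,0,40,0,0,2,0,40,0,0,2,0,40,0,0,0,0,40,0,0,0,0,40])

```text
t: 10.73
tool_pos: [0.6427, 0.0071, 0.0004]
orientation: [-3.133, 0.239, 0.001]
force: [0.6, 0.6, -0.6]
opening: 0.04
gripper_force: 0.0
```

Request:
play_rows(deltas=[0,0,0,0,0,0,0,0,0,0,0,0,0,0,0,0,0,0,0,0,0,0,0,0,0,0,0,0,0,0,0,0,0,0,0,0,0,0,0,0])

```text
t: 11.4
tool_pos: [0.6428, 0.0071, 0.0006]
orientation: [3.133, -0.239, -0.0]
force: [0.2, -0.3, 0.3]
opening: 0.0002
gripper_force: 0.0
```

Request:
play_rows(deltas=[0,0,-15,0,0,0,0,-15,0,0,0,0,-10,0,0,0,0,0,0,0,0,0,0,0,0,0,0,0,0,0])

```text
t: 11.9
tool_pos: [0.6429, 0.0071, 0.0409]
orientation: [3.133, -0.239, 0.001]
force: [-0.2, -0.1, 0.0]
opening: 0.0004
gripper_force: 0.0
```

```bash
python3 st.py; python3 - <<'E'
from h import *
cam('wrist','w8');cam('scene','s4');cam('side','d4')
def blue(f,x0,x1,y0,y1):
    h=cv2.cvtColor(load(f)['pixels'],cv2.COLOR_BGR2HSV)[y0:y1,x0:x1]
    m=cv2.inRange(h,(100,120,50),(125,255,255)); n,l,s,c=cv2.connectedComponentsWithStats(m)
    print(f,[(s[i]+[x0,y0,0,0,0]).tolist() for i in range(1,n) if s[i][4]>30])
blue('w7',270,400,200,440);blue('w8',270,400,200,440)
for f in('scene','s3','s4'): blue(f,245,305,205,255)
for f in('side','d3','d4'): blue(f,215,290,228,268)
E
```

```text
11.9 [642.9   7.1  40.9] -8.7 0.0003918229734066441 0.0 [-0.2 -0.1  0. ] [-0.07  0.39  1.52 -0.    1.23  1.65]
w7 [[318, 256, 15, 8, 69], [316, 360, 14, 39, 316]]
w8 [[318, 374, 10, 24, 171]]
scene [[254, 213, 39, 37, 207]]
s3 [[265, 223, 28, 27, 146]]
s4 [[254, 214, 39, 36, 186]]
side [[226, 236, 56, 25, 268]]
d3 [[241, 242, 41, 19, 210]]
d4 [[226, 236, 56, 25, 274]]
```

The brush neither moved nor resisted there. I'll try 36 mm on the other side of the centre.

Request:
play_rows(deltas=[-24,0,0,0,40,-24,0,0,0,40,-24,2,0,0,40,0,0,0,0,40,0,0,0,0,40,0,0,18,0,40,0,0,13,0,40,0,0,6,0,40,0,0,0,0,40,0,0,0,0,40])

```text
t: 12.88
tool_pos: [0.5711, 0.016, 0.0029]
orientation: [3.132, -0.239, -0.002]
force: [0.2, -0.3, 0.6]
opening: 0.0396
gripper_force: 0.0
```

Request:
play_rows(deltas=[0,0,0,0,0,0,0,0,0,0,0,0,0,0,0,0,0,0,0,0,0,0,0,0,0,0,0,0,0,0,0,0,0,0,0])

```text
t: 13.47
tool_pos: [0.5716, 0.016, 0.0041]
orientation: [-3.132, 0.239, -0.001]
force: [-0.5, 0.7, 2.2]
opening: 0.011
gripper_force: 20.0
```

```bash
python3 st.py
```

```text
13.47 [571.6  16.    4.1] -8.7 0.011044815002575847 19.987845718860626 [-0.5  0.7  2.2] [-0.06  0.26  1.75  0.    1.13  1.66]
```

Gripped at 11 mm with 20 N. I'll lift and check that the brush comes along, and at what offset and tilt.

Request:
play_rows(deltas=[0,0,-10,0,0,0,0,-20,0,0,0,0,-20,0,0,0,0,-20,0,0,0,0,-20,0,0,0,0,-10,0,0,0,0,0,0,0,0,0,0,0,0,0,0,0,0,0])

```text
t: 14.22
tool_pos: [0.5704, 0.0161, 0.1023]
orientation: [3.133, -0.239, -0.003]
force: [-0.2, -0.6, -0.2]
opening: 0.0108
gripper_force: 20.0
```

```bash
python3 st.py; python3 - <<'E'
from h import *
cam('wrist','w9');cam('scene','s5');cam('side','d5')
p=robot.read_state()['tool_pos']
u=np.array([np.cos(np.radians(-8.7)),np.sin(np.radians(-8.7)),0])
ex=p+[0,0,.004]
for f in('w9','s5','d5'):
    c=load(f)
    print(f,'tcp',proj(c,p).round(0).tolist(),'pred far/near',proj(c,[ex+.108*u,ex-.037*u]).round(0).tolist())
    h=cv2.cvtColor(c['pixels'],cv2.COLOR_BGR2HSV)
    m=cv2.inRange(h,(100,120,50),(125,255,255)); n,l,s,ce=cv2.connectedComponentsWithStats(m)
    for i in range(1,n):
        if s[i][4]>60:
            ys,xs=np.where(l==i); P=np.c_[xs,ys]; v=cv2.boxPoints(cv2.minAreaRect(P.astype(np.float32))).round(0).tolist()
            if s[i][4]<9000: print('  ',s[i].tolist(),v)
E
```

```text
14.22 [570.4  16.1 102.3] -8.7 0.010831279959082465 19.988682568073273 [-0.2 -0.6 -0.2] [-0.06  0.14  1.7   0.    1.31  1.66]
w9 tcp [[324.0, 286.0]] pred far/near [[325.0, 40.0], [324.0, 358.0]]
   [313, 53, 22, 24, 243] [[313.0, 53.0], [334.0, 53.0], [334.0, 76.0], [313.0, 76.0]]
   [313, 80, 22, 45, 379] [[313.0, 81.0], [333.0, 80.0], [336.0, 124.0], [315.0, 125.0]]
   [320, 127, 14, 36, 199] [[320.0, 127.0], [332.0, 126.0], [335.0, 161.0], [322.0, 162.0]]
   [510, 126, 12, 31, 168] [[510.0, 156.0], [511.0, 126.0], [522.0, 126.0], [521.0, 157.0]]
   [504, 160, 15, 27, 139] [[503.0, 185.0], [510.0, 160.0], [522.0, 163.0], [515.0, 189.0]]
   [314, 169, 15, 24, 133] [[310.0, 173.0], [319.0, 168.0], [331.0, 188.0], [322.0, 193.0]]
   [500, 194, 16, 43, 319] [[497.0, 234.0], [503.0, 193.0], [516.0, 195.0], [509.0, 236.0]]
   [310, 227, 26, 36, 642] [[310.0, 261.0], [314.0, 226.0], [339.0, 229.0], [334.0, 264.0]]
   [311, 292, 24, 28, 502] [[311.0, 292.0], [334.0, 292.0], [334.0, 319.0], [311.0, 319.0]]
   [310, 360, 26, 10, 196] [[310.0, 360.0], [335.0, 360.0], [335.0, 369.0], [310.0, 
[... 1321 characters left out ...]
   [168, 269, 16, 16, 63] [[167.0, 282.0], [180.0, 268.0], [183.0, 271.0], [170.0, 285.0]]
   [0, 271, 63, 58, 250] [[-2.0, 326.0], [60.0, 269.0], [63.0, 272.0], [0.0, 328.0]]
   [347, 279, 52, 22, 337] [[346.0, 282.0], [349.0, 276.0], [398.0, 294.0], [396.0, 300.0]]
   [25, 303, 24, 24, 220] [[23.0, 322.0], [40.0, 300.0], [48.0, 306.0], [31.0, 328.0]]
   [13, 313, 80, 123, 2245] [[-5.0, 415.0], [45.0, 297.0], [92.0, 317.0], [43.0, 435.0]]
   [59, 349, 23, 25, 221] [[58.0, 367.0], [76.0, 347.0], [84.0, 355.0], [66.0, 375.0]]
   [0, 416, 30, 36, 273] [[-6.0, 446.0], [24.0, 412.0], [30.0, 417.0], [0.0, 451.0]]
   [0, 451, 18, 25, 193] [[-5.0, 471.0], [11.0, 449.0], [18.0, 454.0], [2.0, 476.0]]
```

```bash
python3 - <<'E'
from h import *
c=load('w9'); p=robot.read_state()['tool_pos']*1000
for z in(.106,.110,.114):
    w=ray(c,[(324,53)],z)[0]*1000; print(z,w,np.hypot(*(w-p[:2])))
print(p, 'd5 far', ray(load('d5'),[(222,199)],.110)*1000, 's5 near', ray(load('s5'),[(290.5,218)],.108)*1000)
d=load('w9')['pixels']; 
E
python3 plan.py 469 365 100 10.2 0 30
```

```text
0.106 [672.36640064   0.68632321] 103.28383246106134
0.11 [671.44822093   0.84110914] 102.35283843147991
0.114 [670.53004123   0.99589507] 101.42184699279814
[570.23736136  16.08792652 101.96250654] d5 far [[677.07936052  -0.91242831]] s5 near [[535.65234356  18.80821877]]
n 13 end [468.9 364.7 100. ] 10.3
[-12,-25,0,-1,0,-11,-26,0,-2,0,-11,-26,0,-1,0,-9,-26,1,-2,0,-10,-26,0,-1,0,-8,-27,0,-2,0,-8,-27,0,-1,0,-7,-27,0,-2,0,-6,-27,0,-1,0,-6,-27,1,-2,0]
[-5,-28,0,-1,0,-4,-28,0,-1,0,-4,-27,0,-2,0]
```

Request:
play_rows(deltas=[-12,-25,0,-1,0,-11,-26,0,-2,0,-11,-26,0,-1,0,-9,-26,1,-2,0,-10,-26,0,-1,0,-8,-27,0,-2,0,-8,-27,0,-1,0,-7,-27,0,-2,0,-6,-27,0,-1,0,-6,-27,1,-2,0])

```text
t: 15.2
tool_pos: [0.4925, 0.285, 0.1008]
orientation: [3.136, 0.173, -0.002]
force: [-0.2, -0.1, 0.1]
opening: 0.0109
gripper_force: 20.0
```

Request:
play_rows(deltas=[-5,-28,0,-1,0,-3,-28,0,-1,0,-3,-27,0,-2,0,0,0,0,0,0,0,0,15,0,0,0,0,25,0,0,0,0,20,0,0,0,0,0,0,0,0,0,0,0,0])

```text
t: 15.95
tool_pos: [0.4705, 0.3636, 0.0397]
orientation: [3.127, 0.281, -0.006]
force: [0.4, -0.4, -0.1]
opening: 0.0104
gripper_force: 20.0
```

```bash
python3 st.py; python3 - <<'E'
from h import *
from plan import yawof
cam('wrist','w10');cam('scene','s6');cam('side','d6')
s=robot.read_state();p=s['tool_pos']; a=np.radians(yawof(s)[0]); u=np.array([np.cos(a),np.sin(a),0])
for f in('w10','s6','d6'):
    c=load(f)
    print(f,'tcp',proj(c,p).round(0).tolist(),'pred far/near',proj(c,[p+[0,0,.006]+.108*u,p+[0,0,.006]-.037*u]).round(0).tolist())
    h=cv2.cvtColor(c['pixels'],cv2.COLOR_BGR2HSV)
    m=cv2.inRange(h,(100,120,50),(125,255,255)); n,l,st,ce=cv2.connectedComponentsWithStats(m)
    for i in range(1,n):
        if st[i][4]>40 and abs(ce[i][0]-proj(c,p)[0][0])<80: print(st[i].tolist())
c=load('w10'); P=lambda x,y,z:np.array([.512,.323,0])+[.984*x-.177*y,.177*x+.984*y,z]
print('stop edges', proj(c,[P(.08,.049-.0145,.014),P(.08,.049+.0145,.014),P(.064,.0345,.014)]))
E
```

```text
15.95 [470.5 363.6  39.7] 10.3 0.010415692072972493 19.98884618282318 [ 0.4 -0.4 -0.1] [ 0.57  0.27  1.66 -0.    1.21  1.96]
w10 tcp [[322.0, 283.0]] pred far/near [[322.0, 28.0], [322.0, 359.0]]
[310, 38, 28, 282, 6773]
[311, 360, 20, 10, 121]
s6 tcp [[182.0, 367.0]] pred far/near [[137.0, 337.0], [198.0, 376.0]]
[181, 361, 20, 16, 146]
d6 tcp [[224.0, 377.0]] pred far/near [[159.0, 362.0], [246.0, 379.0]]
[132, 202, 43, 50, 885]
[269, 212, 36, 18, 310]
[160, 358, 9, 8, 57]
[228, 370, 20, 11, 157]
stop edges [[351.14105408  45.04683157]
 [290.90753598  44.98732474]
 [350.49262084  80.82729586]]
```

```bash
python3 - <<'E'
from h import *
c=load('w10'); M=np.array([[.984,.177],[-.177,.984]])
f=lambda w:(M@(w-np.array([512,323])))
for z in(.046,.050): print(z,f(ray(c,[(324,38)],z)[0]*1000))
print('near s6',f(ray(load('s6'),[(200,376)],.046)[0]*1000),'far d6',f(ray(load('d6'),[(160,361)],.048)[0]*1000),'near d6',f(ray(load('d6'),[(247,379)],.046)[0]*1000))
g=c['pixels'][60:80,300:350]; print(cv2.inRange(cv2.cvtColor(g,40),(100,100,50),(125,255,255)).any(0).nonzero()[0][[0,-1]]+300)
# tray stop rows seen: gray profile along column 344
print('tool',f(robot.read_state()['tool_pos'][:2]*1000))
E
```

```text
0.046 [74.55365259 47.70764658]
0.05 [73.4949121  47.72685801]
near s6 [-69.9032404   46.35480216] far d6 [77.81672624 45.08514741] near d6 [-68.04209296  46.50258339]
[310 338]
tool [-30.78522029  48.52999449]
```

Request:
play_rows(deltas=[-3,-1,0,0,0,0,0,14,0,0,0,0,10,0,0,0,0,5,0,0,0,0,2,0,0,0,0,0,0,0,0,0,0,0,26,0,0,0,0,26,0,0,0,0,26,0,0,-10,0,26])

```text
t: 16.93
tool_pos: [0.4677, 0.3646, 0.0193]
orientation: [3.128, 0.282, -0.004]
force: [-0.4, -0.2, -0.1]
opening: 0.0254
gripper_force: 0.0
```

Request:
play_rows(deltas=[0,0,-30,0,26,0,0,-30,0,26,0,0,-30,0,26,0,0,-30,0,50,0,0,-20,0,50,0,0,0,0,50,0,0,0,0,50])

```text
t: 17.52
tool_pos: [0.4701, 0.3662, 0.1636]
orientation: [-3.127, -0.282, -0.007]
force: [0.1, 1.2, -0.3]
opening: 0.0475
gripper_force: 0.0
```

```bash
python3 st.py; python3 - <<'E'
from h import *
cam('wrist','w11');s=cam('scene','s7');cam('side','d7')
M=np.array([[.984,.177],[-.177,.984]])
f=lambda w:((w*1000-np.array([512,323]))@M.T).round(1)
for n,z in(('w11',.016),('s7',.016),('d7',.016)):
    c=load(n); pr=proj(c,[[.512+.0984*x*10/1-.177*y,.323+.177*x+.984*y,z] for x,y in[(-.085,.03),(.085,.03),(.085,.068),(-.085,.068)]])
    k=np.zeros((480,640),np.uint8); cv2.fillPoly(k,[pr.astype(np.int32)],255)
    m=cv2.inRange(cv2.cvtColor(c['pixels'],40),(100,100,40),(125,255,255))&k
    ys,xs=np.where(m>0); b=cv2.boxPoints(cv2.minAreaRect(np.c_[xs,ys].astype(np.float32))); print(n,len(xs),f(ray(c,b,z)).tolist())
E
python3 plan.py 438 49 170 90 55 35
```

```text
17.52 [470.1 366.2 163.6] 10.3 0.04751156274947333 0.0 [ 0.1  1.2 -0.3] [0.58 0.15 1.57 0.   1.42 1.97]
w11 2175 [[71.1, 55.9], [71.1, 44.4], [-74.1, 43.5], [-74.1, 56.3]]
s7 461 [[71.8, 53.5], [75.0, 39.1], [-72.4, 40.8], [-73.9, 54.3]]
d7 649 [[71.8, 55.5], [76.2, 38.8], [-71.2, 39.8], [-73.4, 55.8]]
n 14 end [437.8  48.8 170.3] 90.3
[-6,22,-1,-6,55,-9,21,-1,-5,55,-10,20,0,-6,55,-12,19,-1,-6,55,-14,18,-1,-5,55,-16,16,-1,-6,55,-17,15,0,-6,55,-19,13,-1,-6,55,-20,10,-1,-5,55,-21,9,-1,-6,55]
[-21,7,0,-6,55,-23,5,-1,-5,55,-22,2,-1,-6,55,-23,0,-1,-6,55]
```

The brush lies in its nest (x −74..71, y about 50 mm in tray axes). Next the oil bottle.

Request:
play_rows(deltas=[-6,22,-1,-6,55,-9,21,-1,-5,55,-10,20,0,-6,55,-12,19,-1,-6,55,-14,18,-1,-5,55,-16,16,-1,-6,55,-17,15,0,-6,55,-19,13,-1,-6,55,-20,10,-1,-5,55,-21,9,-1,-6,55])

```text
t: 18.5
tool_pos: [0.4455, 0.1385, 0.1669]
orientation: [-2.611, -1.745, 0.004]
force: [0.9, -0.1, 0.4]
opening: 0.0547
gripper_force: 0.0
```

Request:
play_rows(deltas=[-21,7,0,-6,55,-23,5,-1,-5,55,-22,2,-1,-6,55,-23,0,-1,-6,55,0,0,0,0,55,0,0,0,0,55,0,0,0,0,55])

```text
t: 19.08
tool_pos: [0.438, 0.0496, 0.1707]
orientation: [-2.218, -2.223, 0.001]
force: [-0.5, 0.1, 0.2]
opening: 0.055
gripper_force: 0.0
```

```bash
python3 st.py; python3 - <<'E'
from h import *
c=cam('wrist','w12'); h=cv2.cvtColor(np.array(c['pixels']),40)
# red cap tip
m=cv2.inRange(h,(0,150,60),(8,255,255))|cv2.inRange(h,(172,150,60),(180,255,255)); n,l,s,ce=cv2.connectedComponentsWithStats(m)
for i in range(1,n):
    if s[i][4]>20: print(s[i].tolist(),ce[i],ray(load('w12'),[ce[i]],.08)*1000)
print('pred tip',proj(load('w12'),[[.440,.048,.094],[.440,.048,.047]]))
E
```

```text
19.08 [438.   49.6 170.7] 90.1 0.054953017738583444 0.0 [-0.5  0.1  0.2] [-0.   -0.29  1.97  0.    1.46 -0.01]
[332, 239, 8, 11, 35] [335.68571429 244.08571429] [[447.24550979  47.92532148]]
pred tip [[325.95439956 249.0883308 ]
 [325.53454426 233.7554999 ]]
```

```bash
python3 - <<'E'
from h import *
c=load('w12'); p=c['pixels'].astype(int); b,g,r=p[...,0],p[...,1],p[...,2]
m=((r>1.8*g)&(r>40)).astype(np.uint8); n,l,s,ce=cv2.connectedComponentsWithStats(m)
for i in range(1,n):
    if s[i][4]>20: print(s[i].tolist(),ce[i])
m=((abs(r-g)<18)&(abs(g-b)<25)&(r>110)).astype(np.uint8);m[:160]=0;m[300:]=0;m[:,:270]=0;m[:,390:]=0
n,l,s,ce=cv2.connectedComponentsWithStats(m)
for i in range(1,n):
    if s[i][4]>20: print('w',s[i].tolist(),ce[i])
cv2.imwrite('pics/w12c.png',cv2.resize(c['pixels'][120:330,220:440],None,fx=2.6,fy=2.6,interpolation=2))
E
```

```text
[318, 229, 22, 22, 301] [328.50166113 238.84717608]
[237, 362, 25, 31, 372] [251.30645161 375.06182796]
[230, 383, 19, 16, 220] [239.40909091 391.41818182]
w [320, 204, 19, 5, 24] [329.20833333 205.33333333]
w [309, 212, 40, 41, 800] [327.79875 228.1775 ]
w [273, 244, 31, 6, 83] [288.19277108 247.19277108]
w [383, 269, 7, 14, 56] [387.         273.51785714]
w [325, 292, 47, 8, 303] [349.19141914 296.15841584]
```

Request:
play_rows(deltas=[0,3,10,0,55,0,0,30,0,55,0,0,30,0,55,0,0,30,0,55,0,0,25,0,55,0,0,12,0,55,0,0,5,0,55,0,0,0,0,55,0,0,0,0,55], newtons=20)

```text
t: 19.88
tool_pos: [0.4418, 0.0497, 0.0298]
orientation: [2.215, 2.227, 0.0]
force: [-0.5, -0.5, -0.2]
opening: 0.055
gripper_force: 0.0
```

Request:
play_rows(deltas=[0,0,0,0,20,0,0,0,0,20,0,0,0,0,20,0,0,0,0,20,0,0,0,0,20,0,0,0,0,20])

```text
t: 20.38
tool_pos: [0.4424, 0.0493, 0.0304]
orientation: [2.215, 2.226, 0.002]
force: [-0.5, 0.5, 4.0]
opening: 0.0322
gripper_force: 20.0
```

```bash
python3 st.py
```

```text
20.38 [442.4  49.3  30.4] 90.3 0.0321671437561937 20.000726109553852 [-0.5  0.5  4. ] [-0.   -0.11  2.09  0.    1.16 -0.01]
```

Request:
play_rows(deltas=[0,0,-10,0,20,0,0,-25,0,20,0,0,-25,0,20,0,0,-20,0,20,0,0,0,0,20,0,0,0,0,20])

```text
t: 20.88
tool_pos: [0.4426, 0.0493, 0.1112]
orientation: [2.214, 2.225, 0.003]
force: [0.3, -0.3, -1.2]
opening: 0.0322
gripper_force: 20.0
```

```bash
python3 st.py; python3 plan.py 571 302 110 135 20 28
```

```text
20.88 [442.6  49.3 111.2] 90.3 0.03217276318773666 19.999990661362972 [ 0.3 -0.3 -1.2] [-0.   -0.23  2.03 -0.    1.33 -0.01]
n 11 end [571.1 302.5 110.2] 135.3
[23,12,0,-4,20,22,13,0,-4,20,21,15,0,-4,20,20,16,0,-4,20,19,18,1,-4,20,17,19,0,-4,20,16,20,0,-4,20,15,21,0,-5,20,13,22,0,-4,20,11,24,0,-4,20]
[10,24,0,-4,20]
```

Request:
play_rows(deltas=[23,12,0,-4,20,22,13,0,-4,20,21,15,0,-4,20,20,16,0,-4,20,19,18,1,-4,20,17,19,0,-4,20,16,20,0,-4,20,15,21,0,-5,20,13,22,0,-4,20,11,24,0,-4,20])

```text
t: 21.72
tool_pos: [0.5575, 0.2798, 0.1063]
orientation: [-1.289, -2.862, 0.004]
force: [0.3, -0.5, -0.9]
opening: 0.0324
gripper_force: 20.0
```

Request:
play_rows(deltas=[10,24,0,-4,20,0,0,0,0,20,0,0,0,0,20,0,0,0,0,20])

```text
t: 22.05
tool_pos: [0.5688, 0.3017, 0.1069]
orientation: [-1.195, -2.903, 0.004]
force: [-0.0, 0.3, -0.9]
opening: 0.0328
gripper_force: 20.0
```

```bash
python3 st.py; python3 - <<'E'
from h import *
for n in('scene','side'): cam(n,'p_'+n)
cs=load('scene')
# cup centre from initial views
print('cup scene',ray(load('scene'),[(125+222/4,295+92/4)],.028)*1000, 'side',ray(load('side'),[(193,342)],.028)*1000)
E
```

```text
22.05 [568.8 301.7 106.9] 135.2 0.032804698195978844 19.999843736954972 [-0.   0.3 -0.9] [ 0.41  0.32  1.47 -0.    1.35 -0.38]
cup scene [[566.44274404 300.66244361]] side [[566.80117194 307.36937251]]
```

Request:
play_rows(deltas=[0,0,15,0,20,0,0,20,0,20,0,0,18,0,20,0,0,10,0,20,0,0,6,0,20,0,0,2,0,20,0,0,0,0,20,0,0,1,0,20,0,0,0,0,20])

```text
t: 22.9
tool_pos: [0.5708, 0.3028, 0.0379]
orientation: [1.195, 2.904, 0.002]
force: [0.1, -0.2, -0.2]
opening: 0.0323
gripper_force: 20.0
```

Request:
play_rows(deltas=[0,0,0,0,50,0,0,0,0,50,0,0,0,0,50,0,0,-15,0,50,0,0,-30,0,50,0,0,-35,0,50,0,0,-35,0,50,0,0,-25,0,70,0,0,0,0,70])

```text
t: 23.65
tool_pos: [0.5736, 0.3042, 0.1864]
orientation: [1.191, 2.897, 0.014]
force: [-0.2, 0.1, 1.2]
opening: 0.0586
gripper_force: 0.0
```

```bash
python3 st.py; python3 - <<'E'
from h import *
cam('wrist','w13');cam('scene','s8');cam('side','d8')
for f in('s8','d8'):
    c=load(f);p=c['pixels'].astype(int); m=((p[...,2]>1.8*p[...,1])&(p[...,2]>60)).astype(np.uint8); n,l,s,ce=cv2.connectedComponentsWithStats(m)
    q=proj(c,[[.569,.302,.098],[.569,.302,.075]]); print(f,q.tolist())
    for i in range(1,n):
        if s[i][4]>10 and np.hypot(*(ce[i]-q[0]))<40: print(s[i].tolist(),ce[i])
E
python3 plan.py 460 -47 150 90 70 35
```

```text
23.65 [573.6 304.2 186.4] 135.3 0.058604450752011525 0.0 [-0.2  0.1  1.2] [ 0.41  0.27  1.39  0.    1.47 -0.38]
s8 [[170.454904344882, 296.542018428653], [173.4179980311986, 303.78436245804215]]
[169, 296, 10, 13, 65] [172.92307692 302.63076923]
d8 [[188.26429691542035, 309.0989906282029], [190.03871933936355, 319.41876532217657]]
[184, 309, 10, 17, 106] [188.21698113 318.93396226]
n 11 end [460.  -46.6 150.5] 90.3
[-15,-30,2,4,70,-17,-28,3,4,70,-20,-27,2,4,70,-21,-26,3,4,70,-23,-24,2,5,70,-25,-23,3,4,70,-26,-20,2,4,70,-28,-19,3,4,70,-28,-16,2,4,70,-30,-15,3,4,70]
[-31,-12,2,4,70]
```

The bottle stands in the cup (cap seen where predicted in both cameras). Next the sanding block.

Request:
play_rows(deltas=[-15,-30,2,4,70,-17,-28,3,4,70,-20,-27,2,4,70,-21,-26,3,4,70,-23,-24,2,5,70,-25,-23,3,4,70,-26,-20,2,4,70,-28,-19,3,4,70,-28,-16,2,4,70,-30,-15,3,4,70])

```text
t: 24.63
tool_pos: [0.4675, -0.0159, 0.1499]
orientation: [-2.139, -2.298, 0.003]
force: [0.9, -0.6, -0.5]
opening: 0.07
gripper_force: 0.0
```

Request:
play_rows(deltas=[-26,-12,2,4,70,0,0,0,0,70,0,0,0,0,70,0,0,0,0,70])

```text
t: 24.97
tool_pos: [0.4588, -0.0413, 0.1487]
orientation: [-2.214, -2.226, 0.001]
force: [-0.0, 0.6, -0.3]
opening: 0.0696
gripper_force: 0.0
```

```bash
python3 st.py; python3 - <<'E'
from h import *
cam('wrist','w14'); c=load('w14')
q=proj(c,[[x,y,.024] for x,y in((.437,-.016),(.483,-.016),(.483,-.08),(.437,-.08))]); print('pred',q.round(0).tolist())
p=c['pixels'].astype(int); v=p.max(2); m=((v<110)&(v-p.min(2)<14)).astype(np.uint8); m[:190]=0; m[290:]=0; m[:,:230]=0;m[:,420:]=0
n,l,s,ce=cv2.connectedComponentsWithStats(m)
for i in range(1,n):
    if s[i][4]>150: print(s[i].tolist())
cv2.imwrite('pics/w14c.png',cv2.resize(c['pixels'][120:400,170:480],None,fx=2.1,fy=2.1,interpolation=2))
E
```

```text
24.97 [458.8 -41.3 148.7] 90.3 0.06960735071796698 0.0 [-0.   0.6 -0.3] [-0.2  -0.21  1.95  0.    1.41 -0.21]
pred [[296.0, 201.0], [353.0, 201.0], [351.0, 276.0], [297.0, 276.0]]
[299, 196, 54, 46, 1229]
```

Request:
play_rows(deltas=[0,2,15,0,70,0,0,30,0,70,0,0,30,0,70,0,0,30,0,70,0,0,20,0,70,0,0,9,0,70,0,0,3,0,70,0,0,0,0,70,0,0,0,0,70], newtons=20)

```text
t: 25.77
tool_pos: [0.4627, -0.0415, 0.0139]
orientation: [2.214, 2.227, 0.002]
force: [1.1, 0.5, -0.1]
opening: 0.0699
gripper_force: 0.0
```

Request:
play_rows(deltas=[0,0,0,0,25,0,0,0,0,25,0,0,0,0,25,0,0,0,0,25,0,0,0,0,25,0,0,0,0,25])

```text
t: 26.27
tool_pos: [0.462, -0.0418, 0.0133]
orientation: [2.215, 2.226, 0.001]
force: [-1.6, 0.1, 4.8]
opening: 0.0453
gripper_force: 19.7
```

```bash
python3 st.py
```

```text
26.27 [462.  -41.8  13.3] 90.3 0.045307950938689036 19.711642583561115 [-1.6  0.1  4.8] [-0.2  -0.03  2.05 -0.    1.12 -0.21]
```

Request:
play_rows(deltas=[0,0,-10,0,25,0,0,-25,0,25,0,0,-30,0,25,0,0,-30,0,25,0,0,-25,0,25,0,0,-10,0,25,0,0,0,0,25])

```text
t: 26.85
tool_pos: [0.4634, -0.0421, 0.1459]
orientation: [2.213, 2.224, 0.005]
force: [0.7, 0.3, 0.4]
opening: 0.0454
gripper_force: 19.7
```

```bash
python3 st.py; python3 plan.py 467 -346 140 11.5 25 28; python3 -c "
from h import *
cam('wrist','w15'); c=load('w15')
p=c['pixels'].astype(int); v=p.max(2); m=((v<110)&(v-p.min(2)<14)).astype(np.uint8)
for x in(310,323,336): print(x,[ (k,int(m[k,x])) for k in range(150,330) if m[k,x]!=m[k-1,x]][:12])
P=robot.read_state()['tool_pos']; print('pred far edge rows', proj(c,[P+[0,d,.011] for d in(.025,.030,.035)])[:,1])
"
```

```text
26.85 [463.4 -42.1 145.9] 90.3 0.0454378795594045 19.678758188288157 [0.7 0.3 0.4] [-0.2  -0.2   1.95  0.    1.39 -0.21]
n 14 end [ 467.1 -345.9  139.9] 11.3
[-22,0,0,6,25,-21,3,1,5,25,-22,4,0,6,25,-20,6,1,6,25,-20,9,0,5,25,-19,10,1,6,25,-18,13,0,5,25,-17,13,0,6,25,-15,16,1,6,25,-14,17,0,5,25]
[-12,18,1,6,25,-10,19,0,6,25,-8,20,0,5,25,-6,21,1,6,25]
310 [(234, 1), (301, 0), (309, 1)]
323 [(235, 1), (241, 0), (271, 1), (301, 0), (309, 1)]
336 [(236, 1)]
pred far edge rows [242.54367933 231.70655528 220.70848435]
```

Request:
play_rows(deltas=[-22,0,0,6,25,-21,3,1,5,25,-22,4,0,6,25,-20,6,1,6,25,-20,9,0,5,25,-19,10,1,6,25,-18,13,0,5,25,-17,13,0,6,25,-15,16,1,6,25,-14,17,0,5,25])

```text
t: 27.73
tool_pos: [0.4624, -0.2591, 0.1353]
orientation: [-3.001, -0.917, 0.005]
force: [0.5, 0.1, -0.3]
opening: 0.0449
gripper_force: 19.7
```

Request:
play_rows(deltas=[-12,18,1,6,25,-10,19,0,6,25,-8,20,0,5,25,1,20,1,6,25,0,0,15,0,25,0,0,25,0,25,0,0,20,0,25,0,0,0,0,25,0,0,0,0,25])

```text
t: 28.48
tool_pos: [0.4692, -0.3406, 0.0731]
orientation: [-3.121, -0.308, 0.008]
force: [-0.8, -0.7, 0.3]
opening: 0.0449
gripper_force: 19.7
```

```bash
python3 st.py; python3 -c "
from h import *
cam('wrist','w16')"
```

```text
28.48 [ 469.2 -340.6   73.1] 11.3 0.044883709844084185 19.67880114892523 [-0.8 -0.7  0.3] [-0.72  0.2   1.69 -0.    1.26  0.66]
```

View pics/w16.png

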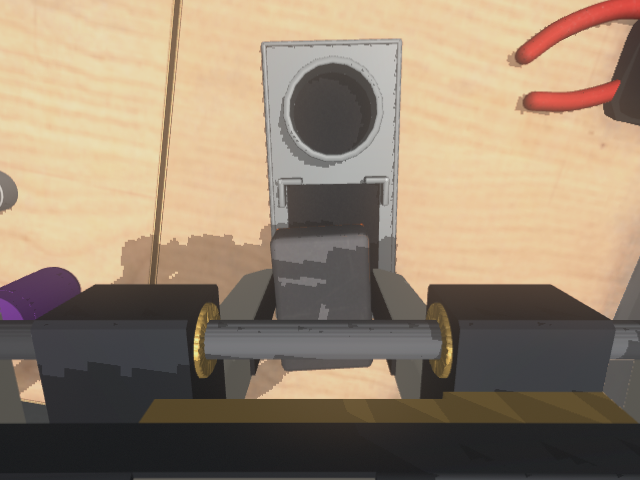

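Wrist picture: the bed tray's +x corners are at (263,42) and (401,40), the cup rim is centred at (334,108), and the far stops span columns 279–388 at row 180. The block is held level, its far edge at row 234.

```bash
python3 - <<'E'
from h import *
c=load('w16')
w=ray(c,[(263,42),(401,40)],.004)*1000; d=w[0]-w[1]; a=np.arctan2(d[1],d[0])-np.pi/2; print(w,np.hypot(*d),np.degrees(a))
a=np.radians(11.7)
Rm=np.array([[np.cos(a),-np.sin(a)],[np.sin(a),np.cos(a)]])
ctr=w.mean(0)-Rm@[90,0]; print('ctr',ctr,'nest',ctr+Rm@[-36,0],'cup',ctr+Rm@[48,0])
print('cup seen',ray(c,[(334,108)],.028)*1000)
st=ray(c,[(279,181),(388,179)],.014)*1000; print('stops',st,'nest from stops',st.mean(0)-Rm@[46,0])
p=robot.read_state()['tool_pos']*1000; e=ray(c,[(322,234)],.084)[0]*1000; print('far edge off',Rm.T@(e-p[:2]), 'tool rel nest', Rm.T@(p[:2]-ctr)-[-36,0])
E
```

```text
[[ 585.77538187 -280.17705332]
 [ 602.52834796 -359.65812774]] 81.22747727103769 11.902537681857686
ctr [ 506.02181196 -338.16844712] nest [ 470.76979077 -345.46878975] cup [ 553.02450687 -328.43465694]
cup seen [[ 555.45839546 -328.59161185]]
stops [[ 508.56361122 -303.98869765]
 [ 522.88570911 -369.59654797]] nest from stops [ 470.68041087 -346.1208384 ]
far edge off [27.82558822  2.17279071] tool rel nest [0.53812395 3.86042424]
```

Request:
play_rows(deltas=[5,4,0,0,25,0,0,18,0,25,0,0,18,0,25,0,0,12,0,25,0,0,5,0,25,0,0,2,0,25,0,0,0,0,25,0,0,0,0,25])

```text
t: 29.2
tool_pos: [0.4778, -0.3459, 0.0227]
orientation: [3.125, 0.309, 0.002]
force: [0.3, -0.4, -0.1]
opening: 0.0452
gripper_force: 19.7
```

```bash
python3 st.py
```

```text
29.2 [ 477.8 -345.9   22.7] 11.3 0.04522598441841869 19.678655412171793 [ 0.3 -0.4 -0.1] [-0.71  0.28  1.69  0.    1.17  0.66]
```

Request:
play_rows(deltas=[0,-1,3,0,25,0,0,2,0,25,0,0,0,0,25,0,0,0,0,25,0,0,0,0,60,0,0,0,0,60,0,0,0,0,60,0,0,-10,0,60,0,0,-25,0,60,0,0,-30,0,60])

```text
t: 30.03
tool_pos: [0.4752, -0.343, 0.0804]
orientation: [-3.123, -0.309, 0.006]
force: [-0.1, 0.3, 1.0]
opening: 0.0597
gripper_force: 0.0
```

Request:
play_rows(deltas=[0,0,-35,0,60,0,0,-30,0,60,0,0,-15,0,55,0,0,0,0,55,0,0,0,0,55])

```text
t: 30.45
tool_pos: [0.4776, -0.345, 0.1633]
orientation: [3.124, 0.309, 0.003]
force: [-0.4, 0.6, 0.1]
opening: 0.0553
gripper_force: 0.0
```

```bash
python3 st.py; python3 - <<'E'
from h import *
cam('wrist','w17');cam('scene','s9');cam('side','d9')
c=load('w17'); a=np.radians(11.7); Rm=np.array([[np.cos(a),-np.sin(a)],[np.sin(a),np.cos(a)]])
P=lambda x,y,z:np.r_[np.array([.4707,-.3458])+Rm@[x,y],z]
q=proj(c,[P(.034,.0225,.028),P(.034,-.0225,.028),P(-.034,-.0225,.028),P(-.034,.0225,.028)]);print('pred block top',q.round(0).tolist())
p=c['pixels'].astype(int); x0=int(q[:,0].mean())
for y in np.linspace(q[0,1]+8,q[2,1]-8,4).astype(int): print(y,p[y,int(q[0,0])-14:int(q[1,0])+16:2].sum(1).tolist())
print('col',int(q[0,1])-20,p[int(q[0,1])-20:int(q[2,1])+20:3,x0].sum(1).tolist())
E
python3 plan.py 463 -123 170 90 55 35
```

```text
30.45 [ 477.6 -345.   163.3] 11.3 0.0552639426349709 0.0 [-0.4  0.6  0.1] [-0.71  0.13  1.59  0.    1.42  0.66]
pred block top [[295.0, 196.0], [349.0, 196.0], [349.0, 273.0], [297.0, 274.0]]
204 [455, 462, 461, 463, 464, 182, 177, 278, 343, 345, 347, 345, 350, 349, 346, 348, 349, 350, 346, 348, 348, 346, 350, 346, 353, 352, 351, 355, 352, 349, 358, 355, 321, 204, 195, 196, 197, 197, 471, 481, 481, 482]
224 [350, 453, 456, 456, 458, 209, 170, 172, 292, 340, 345, 346, 343, 343, 344, 342, 339, 344, 342, 344, 337, 344, 343, 346, 348, 349, 342, 346, 344, 353, 341, 337, 334, 280, 191, 193, 192, 192, 462, 469, 470, 472]
245 [350, 347, 353, 314, 310, 267, 163, 162, 177, 240, 251, 246, 244, 242, 243, 242, 243, 242, 242, 246, 243, 245, 243, 243, 246, 247, 244, 244, 244, 248, 248, 251, 257, 228, 171, 172, 192, 196, 452, 459, 459, 459]
265 [410, 368, 438, 361, 307, 190, 161, 156, 154, 209, 232, 237, 240, 237, 241, 237, 237, 242, 239, 240, 238, 237, 243, 239, 240, 241, 241, 243, 244, 246, 244, 243, 245, 234, 196, 166, 187, 170, 202, 427, 396, 447]
col 176 [486, 486, 463, 192, 189, 191, 190, 321, 350, 348, 348, 346, 347, 345, 347, 347, 343, 345, 344, 244, 246, 244, 242, 244, 243, 245, 241, 243, 240, 242, 241, 237, 278, 302, 301, 277, 367, 381, 383]
n 14 end [ 462.9 -122.8  169.7] 90.3
[2,-16,-1,-6,55,4,-15,0,-5,55,5,-15,-1,-6,55,7,-14,-1,-5,55,8,-14,-1,-6,55,9,-13,0,-6,55,10,-12,-1,-5,55,12,-10,-1,-6,55,12,-10,-1,-6,55,14,-8,0,-5,55]
[14,-7,-1,-6,55,15,-5,-1,-5,55,15,-4,-1,-6,55,16,-3,0,-6,55]
```

The block sits in its nest as predicted. Now the glue stick.

Request:
play_rows(deltas=[2,-16,-1,-6,55,4,-15,0,-5,55,5,-15,-1,-6,55,7,-14,-1,-5,55,8,-14,-1,-6,55,9,-13,0,-6,55,10,-12,-1,-5,55,12,-10,-1,-6,55,12,-10,-1,-6,55,14,-8,0,-5,55])

```text
t: 31.43
tool_pos: [0.4665, -0.1856, 0.1669]
orientation: [-2.608, -1.746, 0.002]
force: [0.6, 0.0, 0.1]
opening: 0.0552
gripper_force: 0.0
```

Request:
play_rows(deltas=[14,-7,-1,-6,55,15,-5,-1,-5,55,15,-4,-1,-6,55,16,-3,0,-6,55,0,0,0,0,55,0,0,0,0,55,0,0,0,0,55])

```text
t: 32.02
tool_pos: [0.4634, -0.1239, 0.1707]
orientation: [-2.218, -2.223, 0.001]
force: [-0.6, 0.0, -0.1]
opening: 0.0554
gripper_force: 0.0
```

```bash
python3 st.py; python3 - <<'E'
from h import *
cam('wrist','w18'); c=load('w18'); h=cv2.cvtColor(c['pixels'],40)
m=cv2.inRange(h,(80,60,30),(98,255,255)); n,l,s,ce=cv2.connectedComponentsWithStats(m)
for i in range(1,n):
    if s[i][4]>40: print(s[i].tolist(),ce[i].round(1),'hi',h[...,2][l==i].max())
print('pred top',proj(c,[[.463,-.123,.092],[.449,-.123,.092],[.477,-.123,.092],[.463,-.109,.092],[.463,-.137,.092],[.463,-.109,0]]).round(0).tolist())
E
```

```text
32.02 [ 463.4 -123.9  170.7] 90.1 0.05535312351355566 0.0 [-0.6  0.  -0.1] [-0.37 -0.17  1.87 -0.    1.44 -0.37]
[307, 225, 38, 36, 1053] [325.4 242.4] hi 184
pred top [[323.0, 245.0], [303.0, 245.0], [343.0, 245.0], [323.0, 225.0], [323.0, 264.0], [323.0, 205.0]]
```

Request:
play_rows(deltas=[2,1,10,0,55,0,0,30,0,55,0,0,30,0,55,0,0,30,0,55,0,0,25,0,55,0,0,12,0,55,0,0,5,0,55,0,0,0,0,55,0,0,0,0,55], newtons=20)

```text
t: 32.82
tool_pos: [0.4656, -0.1221, 0.0306]
orientation: [2.216, 2.226, 0.001]
force: [0.9, 0.8, 0.5]
opening: 0.0548
gripper_force: 0.0
```

Request:
play_rows(deltas=[0,0,0,0,15,0,0,0,0,15,0,0,0,0,15,0,0,0,0,15,0,0,0,0,15,0,0,0,0,15,0,0,0,0,15])

```text
t: 33.4
tool_pos: [0.4652, -0.1217, 0.0302]
orientation: [2.215, 2.226, 0.001]
force: [-1.0, 0.0, 4.5]
opening: 0.0266
gripper_force: 20.0
```

```bash
python3 st.py
```

```text
33.4 [ 465.2 -121.7   30.2] 90.3 0.02658866523139157 20.001052916049957 [-1.   0.   4.5] [-0.36 -0.01  2.    0.    1.15 -0.37]
```

Request:
play_rows(deltas=[0,0,-10,0,15,0,0,-25,0,15,0,0,-25,0,15,0,0,-20,0,15,0,0,0,0,15,0,0,0,0,15])

```text
t: 33.9
tool_pos: [0.4659, -0.122, 0.1113]
orientation: [2.214, 2.225, 0.002]
force: [-1.0, 0.4, -1.1]
opening: 0.027
gripper_force: 20.0
```

```bash
python3 st.py; python3 plan.py 554 -328.5 110 60 15 28
```

```text
33.9 [ 465.9 -122.   111.3] 90.3 0.026975076930975346 19.999806582927704 [-1.   0.4 -1.1] [-0.36 -0.12  1.94  0.    1.32 -0.37]
n 9 end [ 553.7 -328.4  110.3] 60.3
[-23,10,0,3,15,-22,11,0,4,15,-22,12,0,3,15,-21,14,1,3,15,-20,14,0,4,15,-20,16,0,3,15,-18,17,0,4,15,-17,18,0,3,15,-16,19,0,3,15]
```

```bash
python3 - <<'E'
from h import *
print(ray(load('scene'),[(400,137),(388,128),(386,108),(478,152),(328,160)],0.)*1000, ray(load('side'),[(337,152),(329,148),(310,137)],0.)*1000)
E
```

```text
[[ 602.65153003 -510.01732839]
 [ 655.25797333 -524.69356212]
 [ 723.25766873 -611.13825034]
 [ 397.25696944 -595.3301796 ]
 [ 690.64550576 -289.66456582]] [[ 605.45134444 -495.85035367]
 [ 634.80564655 -510.26158529]
 [ 711.55954973 -555.51712393]]
```

Request:
play_rows(deltas=[-23,10,0,3,15,-22,11,0,4,15,-22,12,0,3,15,-21,14,1,3,15,-20,14,0,4,15,-20,16,0,3,15,-18,17,0,4,15,-17,18,0,3,15,-16,19,0,3,15,0,0,0,0,15])

```text
t: 34.73
tool_pos: [0.5523, -0.3311, 0.1063]
orientation: [-2.72, -1.57, 0.002]
force: [0.6, -0.7, -0.8]
opening: 0.0268
gripper_force: 20.0
```

Request:
play_rows(deltas=[0,0,15,0,15,0,0,20,0,15,0,0,10,0,15,0,0,0,0,15,0,0,0,0,15])

```text
t: 35.15
tool_pos: [0.5515, -0.3268, 0.0621]
orientation: [-2.714, -1.577, 0.002]
force: [-0.4, -0.9, -0.3]
opening: 0.0264
gripper_force: 20.0
```

```bash
python3 st.py
```

```text
35.15 [ 551.5 -326.8   62.1] 60.3 0.02643837469741382 19.99977797269821 [-0.4 -0.9 -0.3] [-0.61  0.36  1.51  0.    1.27 -0.1 ]
```

Request:
play_rows(deltas=[0,2,12,0,15,0,0,9,0,15,0,0,4,0,15,0,0,1,0,15,0,0,0,0,15,0,0,0,0,15,0,0,0,0,15])

```text
t: 35.73
tool_pos: [0.5548, -0.3293, 0.0382]
orientation: [2.716, 1.577, 0.001]
force: [0.3, 0.3, -0.4]
opening: 0.0266
gripper_force: 20.0
```

```bash
python3 st.py
```

```text
35.73 [ 554.8 -329.3   38.2] 60.3 0.026608983921480176 19.99974399805069 [ 0.3  0.3 -0.4] [-0.62  0.39  1.52  0.    1.23 -0.1 ]
```

Request:
play_rows(deltas=[0,0,3,0,15,0,0,0,0,15,0,0,0,0,15,0,0,0,0,50,0,0,0,0,50,0,0,0,0,50,0,0,-10,0,50,0,0,-25,0,50,0,0,-35,0,50,0,0,-35,0,50])

```text
t: 36.57
tool_pos: [0.5536, -0.3284, 0.1404]
orientation: [-2.715, -1.577, 0.002]
force: [0.9, -1.3, 0.8]
opening: 0.05
gripper_force: 0.0
```

Request:
play_rows(deltas=[0,0,-35,0,50,-20,0,-30,0,50,-20,0,0,0,50,-20,0,0,0,50,-20,0,0,0,50,0,0,0,0,50,0,0,0,0,50])

```text
t: 37.15
tool_pos: [0.5143, -0.3993, 0.2054]
orientation: [2.718, 1.575, 0.001]
force: [-0.6, -0.6, -0.5]
opening: 0.0502
gripper_force: 0.0
```

```bash
python3 st.py; python3 - <<'E'
from h import *
cam('wrist','w19');cam('scene','s10');cam('side','d10')
for f in('s10','d10','w19'):
    c=load(f); h=cv2.cvtColor(c['pixels'],40); m=cv2.inRange(h,(80,60,30),(98,255,255)); n,l,s,ce=cv2.connectedComponentsWithStats(m)
    q=proj(c,[[.555,-.329,.096],[.555,-.329,.004]]); print(f,'pred top/base',q.round(0).tolist(),[(s[i].tolist(),ce[i].round().tolist()) for i in range(1,n) if s[i][4]>30 and np.hypot(*(ce[i]-q[0]))<60])
# brush/box/bottle unchanged and bystanders
a,b=load('s7')['pixels'],load('s10')['pixels']
for n,(x,y,w,k) in dict(marker_hex=(210,178,125,95),tray=(128,330,130,75)).items(): print(n,(cv2.absdiff(load('scene')['pixels'],b)[y:y+k,x:x+w].max(2)>40).sum(),(cv2.absdiff(a,b)[y:y+k,x:x+w].max(2)>40).sum())
for f in('s8','s10'):
    p=load(f)['pixels'].astype(int)[285:325,150:195]; print(f,((p[...,2]>1.8*p[...,1])&(p[...,2]>60)).sum())
s=load('s10')['pixels']; d=load('scene')['pixels']
for nm,(x,y,w,k) in dict(hex=(285,178,50,45),marker=(212,236,60,34),greens=(300,308,28,40),orange=(372,232,24,40),purple=(382,205,20,38),deburr=(340,283,42,40)).items(): print(nm,(cv2.absdiff(s,d)[y:y+k,x:x+w].max(2)>50).sum(),w*k)
E
```

```text
37.15 [ 514.3 -399.3  205.4] 60.2 0.05019729743588561 0.0 [-0.6 -0.6 -0.5] [-0.74  0.27  1.35  0.    1.52 -0.22]
s10 pred top/base [[380.0, 144.0], [377.0, 173.0]] [([376, 141, 11, 15, 134], [381.0, 148.0]), ([374, 157, 11, 13, 99], [379.0, 163.0])]
d10 pred top/base [[334.0, 149.0], [333.0, 182.0]] [([329, 147, 11, 15, 147], [334.0, 154.0]), ([329, 164, 10, 14, 123], [334.0, 171.0])]
w19 pred top/base [[324.0, 127.0], [324.0, 133.0]] [([304, 109, 37, 39, 1119], [322.0, 128.0])]
marker_hex 980 1562
tray 610 1318
s8 66
s10 71
hex 2 2250
marker 2 2040
greens 12 1120
orange 0 960
purple 83 760
deburr 0 1680
```

```bash
python3 -c "
from plant import robot
print(robot.close_job())"
```

```text
the job is handed in; nothing more can be done
None
```

I made up both kits in the order asked and handed the job in at about 37 s; the last camera checks showed all five parts in place and the hex driver and marker unmoved, though I gripped the brush on its wide end because the fingers closed on nothing over what I took to be the bare handle.

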